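Hang a sample status tag on the rail with an S-hook

ROBOT

A 6-joint arm with a two-finger parallel gripper is mounted at the origin on the work surface. World frame = base frame: x ahead of the robot, y to its left, z up, the work surface at z = 0. Lengths are in mm, angles in rad, forces in N, time in s.
With the tool pointing down it reaches from about 300 to 775 mm from the base axis. Payload 14.6 kg.
Tool frame: the origin (TCP) lies between the finger pads; the fingertips stand 8 mm ahead of it and the grasp point (between the pads) lies 11 mm behind it; z points along the fingers, y is the direction in which the jaws open and shut (so a half turn about z gives the same grasp; the last joint's range is limited). The gripper opens to 94 mm and grips with 3 to 60 N. Pads are 16 mm wide; open, the fingers measure 119 mm over their backs; the gripper's body (75 mm by 177 mm) begins 78 mm behind the grasp point.
Start: joints at [1.161, 0.3, 1.521, -0, 1.321, -0.067], TCP at [184.866, 517.99, 213.446] pointing down, gripper open.
Joint ranges: [-3.03, 3.03], [-0.79, 2.21], [0.23, 2.52], [-1.04, 4.18], [0, 3.07], [-2.55, 2.55]. Speed limits (rad/s): [2.22, 2.22, 2.57, 3.14, 3.14, 3.14].

INTERFACE

Orientations are given as [roll, pitch, yaw] about the fixed x, y, z axes, in that order (R = Rz(yaw) Ry(pitch) Rx(roll)).
In Python, from cell import manip, cams, models gives the robot as it stands. The module is installed in compiled form; this text tells all that it offers.
- The arm moves only by the shell command python3 -m pendant 'ROWS' [OPENING] [FORCE]. ROWS is JSON, a list that holds one entry, the list of rows, each a list of 4 numbers: the shift along the tool's x, y, z in cm, then the turn about the tool's z in rad. In form: [[[x, y, z, roll], ...]]. A call has 1 to 5 rows; each row is the pose to reach, as a shift and turn from the pose commanded when the call began, along the tool's axes at that moment; what a row does not reach only later rows make up. A row lasts 1/10 s, in which the tool goes at most 50 mm and 8.59 degrees, less where a joint would pass 70% of its speed; a pose out of reach is approached as far as the arm can. A call with a gripper value outside its range is refused whole. OPENING is the opening, from -1 (shut) to 1 (fully open), so that 0 is half open, set as the call begins (- or left out, the last holds). The fingers move at their own pace and stop on an object; FORCE is the grip in N (left out, the last holds). Time passes only in rows, so rows that repeat a pose let the fingers close. It gives the time, the measured TCP pose, the force and the opening at its end, in the units of the state.
- manip.read_state(): the state, without advancing time (a new reading comes with each control period).
- cams.camera(name): name is "scene" or "top" or "wrist"; returns a dict with "frame" (420x560x3 uint8, red, green, blue), "K" (3x3 intrinsics, pixels), "D" ([k1, k2, p1, p2, k3] as OpenCV has them; the pictures are not rectified), "pose" (4x4, takes a point from camera to world coordinates). Camera axes: x right, y down, z forward; pixel columns grow to the right and rows downward; lengths in mm; the calibration is good to about 2 mm. A picture is of the moment at which its call begins. There is no depth.
- manip.sign_off(): hands the job in, once; it reports no verdict.
Trained networks look in the newest picture that a camera, given by its name, has taken for a name from the list of things; names that differ only in an ending like _2 or _b are one class to them, and where a whole thing is asked for, a point or a joint stands for the part that bears it (a point fixed in the world has none). Each returns a list of dicts, best first, with "score" (0 to 1); they miss things now and then, are a little off and sometimes report something else, mostly with a low value. They report only what shows in the picture. A call takes as long as a camera call. They do not tell look-alikes from the thing itself.
- models.regions_of(camera, name): "pixels" (420x560 bool, what is visible of it) and "point" ([column, row] in pixels, amid what is visible of it).
The state is a dict: "clock": time; "joints": joint angles; "qd": joint speeds; "effort": joint torques, N m; "eef_pos": TCP position; "eef_rot": TCP orientation; "wrist_force": force on the tool from outside, world axes, zero at the start; "moment": the same for the moment, N m; "finger_gap": finger opening in mm.
Only numpy, scipy, OpenCV 4.12 (cv2) and the standard library are available. Lean on these libraries where they do the work, as an engineer would, in place of code of your own. Each camera call takes 0.05 s, during which the arm holds its last target.

TASK

Put the purple status tag up on the rail: take the blue S-hook off the rail and, with the purple tag still home in its slot, bring the hook's lower end up through the tag's hole from underneath until it bears firmly up against the tag, and hold it so for a moment. Then draw the tag out of its spring-held slot with the hook and hang the hook back over the rail between the posts, the tag hanging from it, and let go. Feel your way gently, never forcing the hook against the tag or the rail, do not touch the purple tag with the gripper or drop it, and leave the other tags, the tube rack and the bottle where they are.

Things in the scene. Friction and masses are not known exactly. Their poses are not given: they have to be found in the camera images.
- hook: Blue plastic S-hook, 22 g, flat in its x-z plane, hanging upright on the rail. Origin: centre of the upper arch; z up, x towards the organiser, y along the rail. Arch inner radius 21, open below; free end at x -24, lowest point 14 below the origin. Shank 8 (y) by 6, straight at x 24 from z 0 to -36, then slants to x -21, z -78. To unhook: lift 38 to 50, then go +x; to hang: the reverse.
- hook_grip (a point): Middle of the hook's straight upright shank, the place to grip it (fingers closing along the hook's y, across 8 mm): x 24, z -16 in the hook's frame, so 24 mm beside the rail's axis while it hangs. Straight for 16 mm above and 20 mm below.
- hook_tip (a point): Top of the hook's lower free end, x 1, z -87.5 in its frame, pointing up. Round, 6 mm across, rounded end, straight for 6 mm; then the U bends back to -x (section 6 in y by 5), lowest point 20 below the tip. Free height from tip level up to the slanting shank: 25 mm above the tip, 14 mm at 12 mm to its -x side.
- hook_bend (a point): Lowest inner point of the lower U (inner radius 8.5, open upwards): x -10, z -102.5 in the hook's frame. A hung tag hangs here. A level tag's web meets the U's curved walls 1 to 4 mm before it gets down here, depending on where it lies in the U, so the height at which the hook bears must be felt.
- hook_arch (a point): Inner top of the upper arch, x 0, z 21 in the hook's frame: this point rests on top of the rail, 5 mm above the rail's axis, when the hook is hung.
- rail: Steel hanging frame fixed to the bench: cross rod 10 mm thick, 340 long, axis 275 above the bench, along this frame's y, on two posts (12 mm) at y +-150 with dark foot plates and grey clamps (26 mm). Origin on the bench below the middle of the rod; x points towards the organiser's side.
- rail_mid (a point): Middle of the rail rod's axis, 275 above the bench; same axes as the rail.
- purple_tag: Purple flat tag plate, 110 (x) by 52 (y) by 4 mm, about 65 g, level in one of three slots; origin: centre of its underside. Its -x end, with the hole, sticks out 36 to 48 mm. A leaf spring presses it with 2 N: lifted at the hole it yields at 1 to 2 N up to the keeper bar, then is stiff (10 to 20 N/mm). 3 to 4 N upwards is firm; over 10 N mars it. Ease 1 mm before pulling.
- purple_tag_hole (a point): Centre of the round 11 mm hole through the purple tag at mid thickness (2 mm above the underside), 12 mm from the tag's -x end, so a 6.5 mm web is left in front of it. Axes as the tag's. Under it the space is free down to the bench.
- organiser: White tag organiser fixed to the bench, 82 (x) by 246 (y), 108 high, slot floor at height 100. Origin under its centre. Its front faces its -x, towards the rail. Slots at y -74, 0, 74, under a clear keeper bar set with play above the tags that differs each time (at the hole 0.5 to 4.5 mm; not measured). A tag is drawn out along -x and is free after about 75 mm.
- white_tag: White tag, same as the purple one, in another slot; leave alone. Origin: centre of its underside.
- yellow_tag: Yellow tag, same as the purple one, in another slot; leave alone. Origin: centre of its underside.
- tube_rack: White rack 110 by 220, 105 high, full of purple-capped blood tubes; leave alone. Origin under its centre.
- reagent_bottle: Green glass bottle, 64 across, 160 high; leave alone. Origin under its centre.
Not all that is in view belongs to the job. Several things have the shape of the purple_tag; the one meant has the colours described above.

How it is judged:
By the outcome, as a careful person would: the job done as asked, in the order asked, and still so for the second after the job is handed in, with the robot touching nothing.
It also fails if it takes over 72 s, if anything falls off the work surface, if the arm or the gripper's body presses on something with over 40 N, if the wrist force passes 120 N, or if a joint passes its speed limit or range.

## Working session

There is one attempt and no reset: what is moved stays moved. The work goes in short steps, Python scripts to look and compute and a shell command to move; the robot and the scene stay as the last step left them, time stands still between calls to the robot, and variables do not carry over. Pictures are saved under pics/ and viewed, and the job is handed in when it is done.

```bash
mkdir -p pics; ls; python3 - <<'E'
from cell import manip,cams
import cv2
s=manip.read_state();print(s)
for n in("scene","top","wrist"):
    c=cams.camera(n);cv2.imwrite(f"pics/{n}0.png",c["frame"][:,:,::-1]);print(n,c["K"].tolist(),c["D"],c["pose"].round(3).tolist())
E
```

```text
pics
{'clock': 0.0, 'joints': array([ 1.16141197e+00,  3.00462112e-01,  1.52159422e+00, -2.31863456e-05,
        1.32071532e+00, -6.66174679e-02]), 'qd': array([-1.18919265e-03, -9.62958395e-05, -1.24524726e-03, -2.63324732e-04,
       -3.41065863e-04, -2.44343110e-03]), 'effort': array([-6.49171470e-04, -5.31811881e+01, -3.52725291e+01,  7.07206596e-02,
        2.44758086e-02, -1.27267426e-04]), 'eef_pos': array([184.76406491, 517.75696534, 212.88570531]), 'eef_rot': array([-3.14041478e+00, -5.60747555e-05,  2.79883149e+00]), 'wrist_force': array([ 0.3318214 , -0.27329699,  0.37541352]), 'moment': array([-0.03042706,  0.00695421, -0.06294063]), 'finger_gap': 93.89461433192213}
scene [[535.0120970483665, 0.0, 283.6765152641125], [0.0, 535.0120970483665, 211.78479438577224], [0.0, 0.0, 1.0]] [-0.05805487  0.          0.          0.          0.        ] [[-0.28, 0.682, -0.675, 1371.93], [0.96, 0.196, -0.2, 297.445], [-0.004, -0.704, -0.71, 1059.567], [0.0, 0.0, 0.0, 1.0]]
top [[518.0420420506426, 0.0, 279.20504076962317], [0.0, 518.0420420506426, 217.87421275539282], [0.0, 0.0, 1.0]] [-0.15019702  0.          0.          0.          0.        ] [[-0.024, -0.986, 0.167, 312.822], [-1.0, 0.024, -0.002, 50.51], [-0.002, -0.167, -0.986, 1508.618], [0.0, 0.0, 0.0, 1.0]]
wrist [[302.510112471986, 0.0, 279.00282098858065], [0.0, 302.510112471986, 209.71379802586515], [0.0, 0.0, 1.0]] [-0.04526031  0.          0.          0.          0.        ] [[0.337, 0.906, 0.255, 110.781], [0.941, -0.324, -0.093, 544.213], [-0.001, 0.271, -0.962, 384.286], [0.0, 0.0, 0.0, 1.0]]
```

View pics/scene0.png

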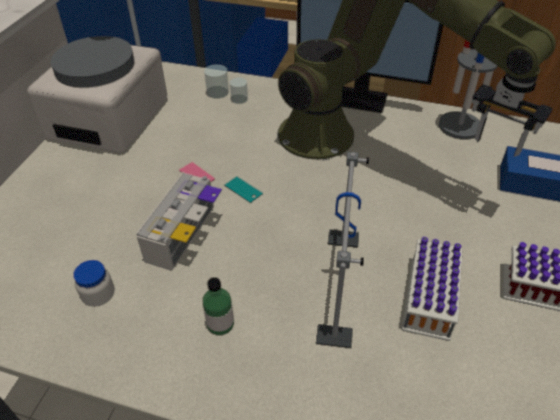

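View pics/top0.png

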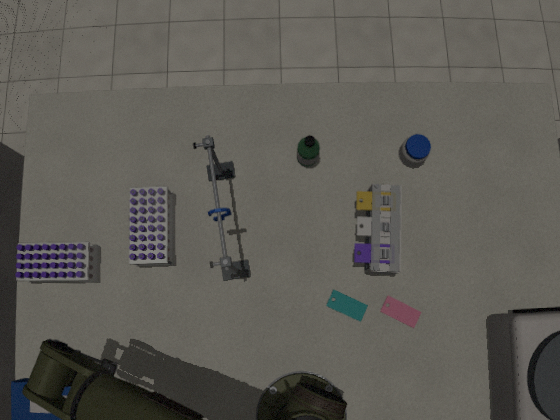

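View pics/wrist0.png

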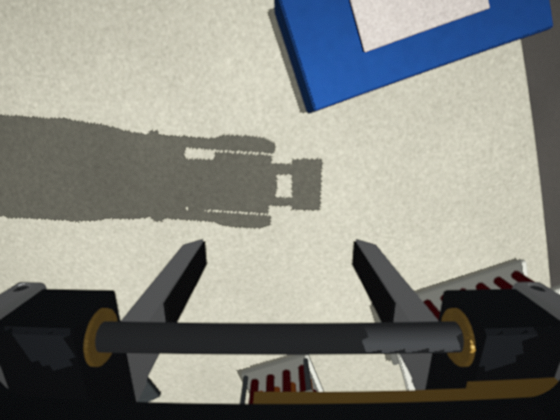

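```bash
cat > h.py <<'E'
import numpy as np,cv2
from cell import manip,cams,models
def ray(c,p):
    u=cv2.undistortPoints(np.array([[p]],float),c["K"],c["D"])[0,0]
    R=c["pose"][:3,:3];return c["pose"][:3,3],R@np.array([u[0],u[1],1.0])
def atz(c,p,z):
    o,d=ray(c,p);return o+d*(z-o[2])/d[2]
def tri(cs,ps):
    A=np.zeros((3,3));b=np.zeros(3);L=[]
    for c,p in zip(cs,ps):
        o,d=ray(c,p);d=d/np.linalg.norm(d);M=np.eye(3)-np.outer(d,d);A+=M;b+=M@o;L.append((M,o))
    x=np.linalg.solve(A,b);return x,[np.linalg.norm(M@(x-o)) for M,o in L]
def proj(c,X):
    T=np.linalg.inv(c["pose"]);r,_=cv2.Rodrigues(T[:3,:3])
    return cv2.projectPoints(np.array(X,float).reshape(-1,1,3),r,T[:3,3],c["K"],np.array(c["D"]))[0][:,0]
def crop(c,x,y,w,h,s,fn):
    cv2.imwrite(fn,cv2.resize(c["frame"][y:y+h,x:x+w,::-1],None,fx=s,fy=s,interpolation=cv2.INTER_CUBIC))
E
python3 - <<'E'
from h import *
C={}
for n in("scene","top"):
    C[n]=cams.camera(n)
    for k in["hook","rail","purple_tag","organiser","purple_tag_hole","hook_tip","reagent_bottle","tube_rack"]:
        for r in models.regions_of(n,k)[:4]:
            print(n,k,round(r["score"],2),np.round(r["point"],1),r["pixels"].sum())
c=C["top"];crop(c,180,120,100,170,3.5,"pics/t_rail.png");crop(c,320,170,100,120,5,"pics/t_org.png")
c=C["scene"];crop(c,310,140,90,220,2.7,"pics/s_rail.png");crop(c,130,155,110,115,5,"pics/s_org.png")
E
cd pics; python3 - <<'E'
import cv2,numpy as np
def cat(a,b,o):
    a,b=cv2.imread(a),cv2.imread(b);h=max(a.shape[0],b.shape[0])
    f=lambda i:cv2.copyMakeBorder(i,0,h-i.shape[0],0,0,0)
    i=np.hstack([f(a),f(b)]);print(i.shape);cv2.imwrite(o,i)
cat("t_rail.png","s_rail.png","rail.png")
E
```

```text
scene hook 0.64 [352.3 197.2] 257
scene hook 0.39 [208.4 192.3] 321
scene rail 0.62 [340.5 261.8] 2210
scene rail 0.34 [348.1 198.1] 262
scene purple_tag 0.89 [205.5 195. ] 314
scene purple_tag 0.82 [194.5 174.4] 263
scene purple_tag 0.65 [242.  188.5] 475
scene organiser 0.86 [169.1 223. ] 3608
scene organiser 0.59 [340.  197.8] 158
scene purple_tag_hole 0.81 [210.1 196.4] 325
scene purple_tag_hole 0.58 [240.6 190.3] 506
scene purple_tag_hole 0.58 [194.4 170.6] 286
scene hook_tip 0.67 [342.9 195.9] 322
scene reagent_bottle 0.74 [219.9 309. ] 1378
scene reagent_bottle 0.59 [195.6 209.3] 312
scene tube_rack 0.68 [432.3 288.7] 4702
scene tube_rack 0.63 [354.7 196.2] 207
top hook 0.42 [223.7 210.9] 55
top rail 0.74 [213.  199.7] 1677
top purple_tag 0.98 [400.8 312.9] 692
top purple_tag 0.87 [347.  301.8] 714
top purple_tag 0.7 [365.2 250.2] 422
top purple_tag 0.54 [222.2 209.3] 130
top organiser 0.84 [385.5 227.4] 2829
top purple_tag_hole 0.89 [362.7 252.9] 412
top purple_tag_hole 0.77 [348.2 302.7] 721
top purple_tag_hole 0.75 [366.3 200.8] 330
top purple_tag_hole 0.57 [401.3 309.2] 722
top hook_tip 0.7 [223.1 211.7] 137
top reagent_bottle 0.66 [310.7 153.9] 531
top tube_rack 0.71 [147.9 228.2] 3287
top tube_rack 0.25 [363.6 252.2] 447
(595, 593, 3)
```

View pics/rail.png

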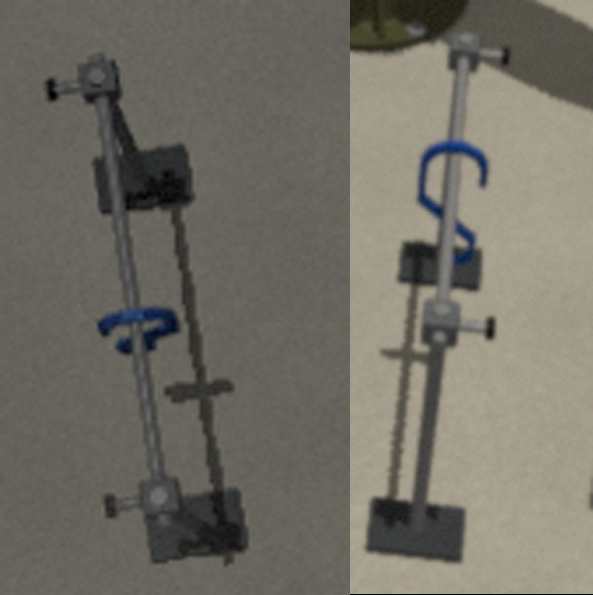

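View pics/t_org.png

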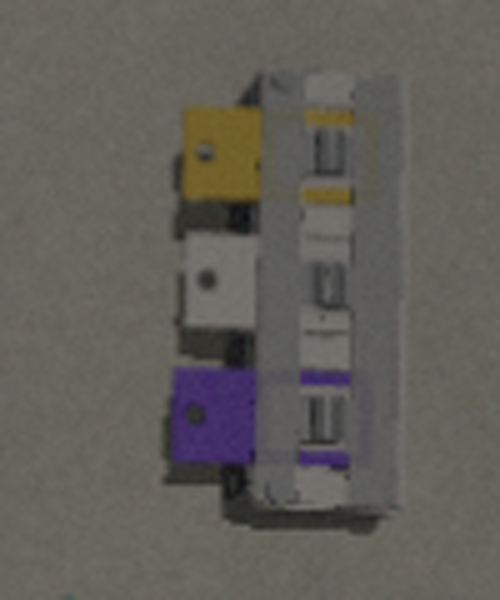

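View pics/s_org.png

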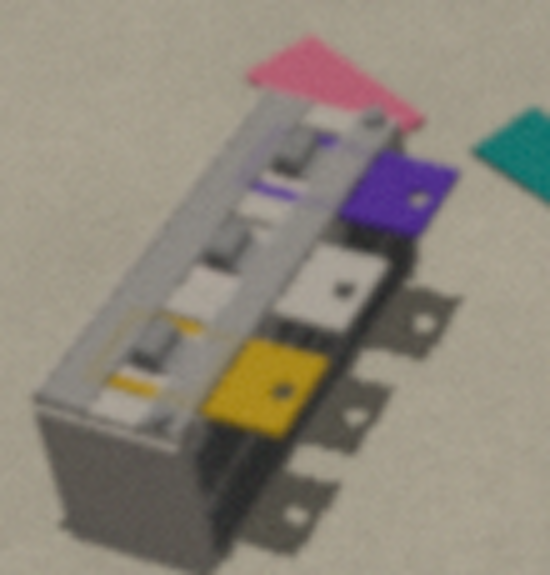

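```bash
python3 - <<'E'
from h import *
t=cams.camera("top");s=cams.camera("scene")
for n,a,b in[("hole",(358.6,252.4),(213.4,194.6)),("clampFar",(207.9,141.7),(352.6,158.9)),("clampNear",(224.8,261.7),(343,259.3)),("cA",(207.9,141.7),(343,259.3)),("cB",(224.8,261.7),(352.6,158.9))]:
    print(n,*tri([t,s],[a,b]))
print(atz(t,(358.6,252.4),104),atz(s,(213.4,194.6),104))
# yellow, white holes
f=lambda x,y,ox,oy:((x+.5)/5-.5+ox,(y+.5)/5-.5+oy)
for n,a,b in[("y",(205,151),(283,391)),("w",(207,279),(345,289)),("p",(195,414),(419,200))]:
    print(n,tri([t,s],[f(*a,320,170),f(*b,130,155)]), atz(t,f(*a,320,170),104),atz(s,f(*b,130,155),104))
E
```

```text
hole [ 450.37937136 -166.69793367  101.32484782] [np.float64(0.34505446885793567), np.float64(0.3450544688579229)]
clampFar [654.36363021 202.07949788 467.5667965 ] [np.float64(7.525157857853117), np.float64(7.525157857853147)]
clampNear [448.9000336  201.52966258 -41.29917221] [np.float64(12.570604221180073), np.float64(12.570604221179929)]
cA [718.3065374  220.82034212 277.02949896] [np.float64(0.18172242817284648), np.float64(0.181722428172843)]
cB [418.97018503 180.64315449 275.57759893] [np.float64(0.1722638566425794), np.float64(0.17226385664264016)]
[ 450.22443193 -166.61815745  104.        ] [ 452.9090631  -165.04963402  104.        ]
y (array([ 596.60804433, -179.45739146,  103.19740107]), [np.float64(0.03262576304728018), np.float64(0.03262576304729601)]) [ 596.45739263 -179.35744578  104.        ] [ 597.25435257 -179.02346047  104.        ]
w (array([ 524.51862692, -176.74738002,  104.41960833]), [np.float64(0.007855093914140902), np.float64(0.007855093914160827)]) [ 524.58448354 -176.82287248  104.        ] [ 524.14535357 -176.94759855  104.        ]
p (array([ 450.37937136, -166.69793367,  101.32484782]), [np.float64(0.34505446885793567), np.float64(0.3450544688579229)]) [ 450.22443193 -166.61815745  104.        ] [ 452.9090631  -165.04963402  104.        ]
```

```bash
cat >> h.py <<'E'
def hookpts():
    a=np.linspace(0,np.pi,25);P=[(24*np.cos(x),24*np.sin(x)) for x in a[::-1]]
    P=[(-24,-14)]+P+[(24,-36),(-21,-78)]
    # lower U centre (-10,-94), radius 11
    b=np.linspace(np.pi,2*np.pi,17);P+=[(-10+11*np.cos(x),-94+11*np.sin(x)) for x in b]+[(1,-87.5)]
    P=np.array(P);Q=[]
    for p,q in zip(P[:-1],P[1:]):
        n=max(2,int(np.hypot(*(q-p))));Q+=[p+(q-p)*k/n for k in range(n)]
    Q.append(P[-1]);Q=np.array(Q);return np.c_[Q[:,0],0*Q[:,0],Q[:,1]]
def hookw(o,yaw):
    c,s=np.cos(yaw),np.sin(yaw);R=np.array([[c,-s,0],[s,c,0],[0,0,1]]);return hookpts()@R.T+o
def blue(c,th=40):
    f=c["frame"].astype(int);return (f[...,2]-f[...,0]>th)&(f[...,2]-f[...,1]>th*0.6)
E
python3 - <<'E'
from h import *
from scipy.optimize import least_squares
from scipy.spatial import cKDTree
t=cams.camera("top");s=cams.camera("scene")
mid=np.array([568.6,200.7]);yaw0=np.arctan2(-.991,.133)
for n,c,(x,y,w,h) in(("top",t,(195,195,50,40)),("scene",s,(325,180,45,65))):
    m=np.zeros(c["frame"].shape[:2],bool);m[y:y+h,x:x+w]=blue(c,30)[y:y+h,x:x+w];ys,xs=np.nonzero(m);print(n,m.sum(),xs.min(),xs.max(),ys.min(),ys.max())
    if n=="top": pt=np.c_[xs,ys]
    else: ps=np.c_[xs,ys]
def res(p):
    yr=yaw0+np.pi/2+0
    o=np.array([mid[0]+p[0]*np.cos(yr)+p[1]*np.cos(yaw0),mid[1]+p[0]*np.sin(yr)+p[1]*np.sin(yaw0),259])
    H=hookw(o,yaw0+p[2])
    r=[]
    for c,q in((t,pt),(s,ps)):
        P=proj(c,H);r+=list(cKDTree(P).query(q)[0])+list(0.7*cKDTree(q).query(P)[0])
    return np.array(r)
best=min((least_squares(res,[k,0,0],loss="soft_l1",diff_step=1e-3,x_scale=[10,10,.1]) for k in range(-140,141,20)),key=lambda r:r.cost)
print(best.x,best.cost,np.abs(best.fun).mean())
p=best.x;yr=yaw0+np.pi/2
o=np.array([mid[0]+p[0]*np.cos(yr)+p[1]*np.cos(yaw0),mid[1]+p[0]*np.sin(yr)+p[1]*np.sin(yaw0),259]);print(o,yaw0,yaw0+p[2])
H=hookw(o,yaw0+p[2])
im=[]
for c,(x,y,w,h) in((t,(185,185,70,60)),(s,(315,170,70,90))):
    i=cv2.resize(c["frame"][y:y+h,x:x+w,::-1],None,fx=5,fy=5)
    for u,v in proj(c,H): cv2.circle(i,(int((u-x+.5)*5),int((v-y+.5)*5)),1,(0,255,255),-1)
    im.append(cv2.copyMakeBorder(i,0,450-i.shape[0],0,0,0))
cv2.imwrite("pics/fit.png",np.hstack(im))
E
```

```text
top 90 208 229 208 219
scene 190 336 360 192 237
[-2.42749270e+01  9.27618617e-02 -1.16283215e-02] 185.17209153590375 0.6138928388264879
[544.55311914 197.37912578 259.        ] -1.437385631402505 -1.4490139529079507
```

View pics/fit.png

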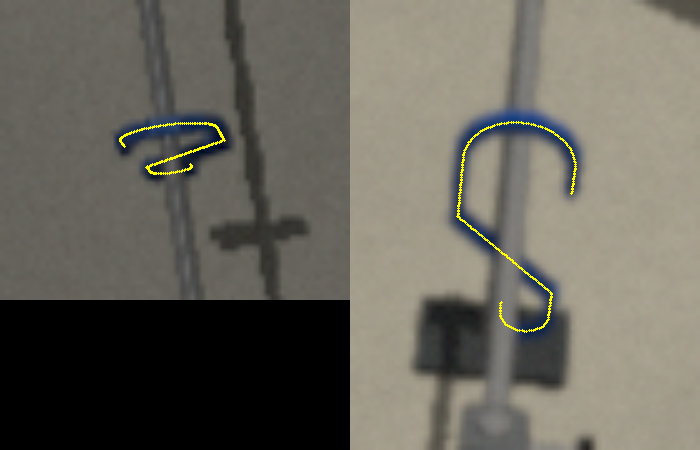

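```bash
cat >> h.py <<'E'
def go(x,y,z,yaw,cmd=None):
    """print tool shift from commanded pose (x,y,z,yaw) to target"""
    s=manip.read_state()
    if cmd is None:
        cmd=(*s["eef_pos"],s["eef_rot"][2])
    w=cmd[3];d=np.array([x,y])-np.array(cmd[:2])
    tx=np.array([np.cos(w),np.sin(w)]);ty=np.array([np.sin(w),-np.cos(w)])
    r=(w-yaw+np.pi)%(2*np.pi)-np.pi
    print("shift cm",np.round([d@tx/10,d@ty/10,-(z-cmd[2])/10],3),"roll",round(r,4),"dist",np.hypot(*d))
E
python3 - <<'E'
from h import *
go(548,174,345,1.70,(184.866,517.99,213.446,2.7985))
E
```

```text
shift cm [-45.769 -20.178 -13.155] roll 1.0985 dist 500.195383881139
```

```bash
python3 -m pendant '[[[0,0,-5,0],[-3,-1,-10,0.1],[-7,-3,-13.2,0.25],[-11.5,-5,-13.2,0.4],[-16,-7,-13.2,0.54]]]' -0.3
python3 -m pendant '[[[-4,2,0,0.12],[-8,4,0,0.24],[-12,6,0,0.36],[-16,8,0,0.48],[-20,10,0,0.558]]]'
python3 - <<'E'
from h import *
s=manip.read_state();print(s["clock"],s["eef_pos"],s["eef_rot"],s["finger_gap"])
go(548,174,345,1.70)
E
```

```text
clock: 1.75
eef_pos: [306.0, 403.8, 346.8]
eef_rot: [3.139, -0.0, 2.254]
wrist_force: [1.8, 0.7, -0.2]
finger_gap: 57.7
clock: 2.25
eef_pos: [510.9, 312.8, 345.3]
eef_rot: [3.141, -0.0, 1.696]
wrist_force: [0.7, 1.1, -0.1]
finger_gap: 33.0
2.25 [510.89650035 312.78439471 345.26384562] [ 3.14147414e+00 -1.03027915e-04  1.69596964e+00] 32.97226512435109
shift cm [-14.233   1.949   0.026] roll -0.004 dist 143.65854621550676
```

```bash
python3 -m pendant '[[[-4.5,0.6,0,0],[-9,1.2,0,0],[-12.5,1.7,0,0],[-14.2,1.9,0,0],[-14.2,1.9,0,0]]]'
python3 - <<'E'
from h import *
s=manip.read_state();print(s["clock"],s["eef_pos"],s["eef_rot"])
c=cams.camera("wrist");cv2.imwrite("pics/w1.png",c["frame"][:,:,::-1])
t=cams.camera("top");sc=cams.camera("scene")
cv2.imwrite("pics/t1.png",t["frame"][:,:,::-1]);cv2.imwrite("pics/s1.png",sc["frame"][:,:,::-1])
H=hookw(np.array([545,197.4,259]),-1.4415)
i=c["frame"][:,:,::-1].copy()
for u,v in proj(c,H): cv2.circle(i,(int(u),int(v)),1,(0,255,255),-1)
cv2.imwrite("pics/w1o.png",i)
E
```

```text
clock: 2.75
eef_pos: [547.0, 174.1, 345.3]
eef_rot: [3.141, 0.0, 1.698]
wrist_force: [0.1, -0.4, -0.0]
finger_gap: 33.0
2.75 [547.028713  174.0744426 345.2880675] [3.14149786e+00 3.44234728e-05 1.69839890e+00]
```

View pics/w1.png

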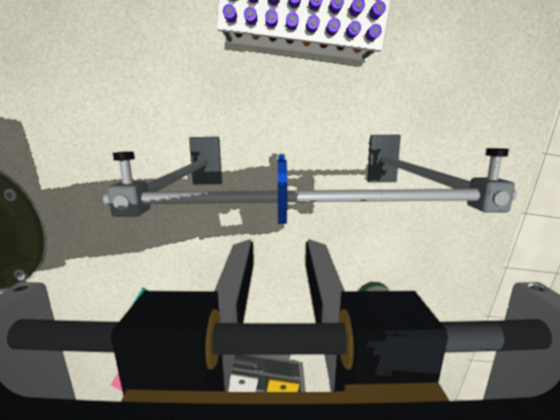

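View pics/w1o.png

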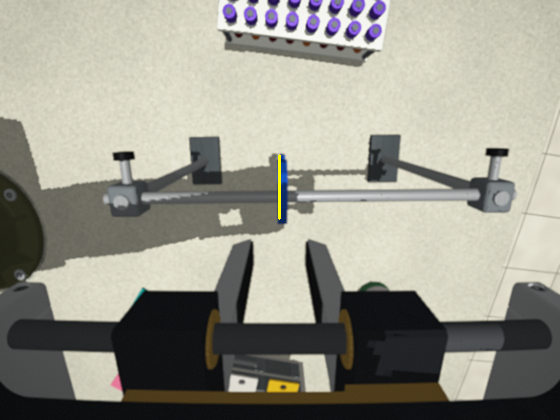

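View pics/s1.png

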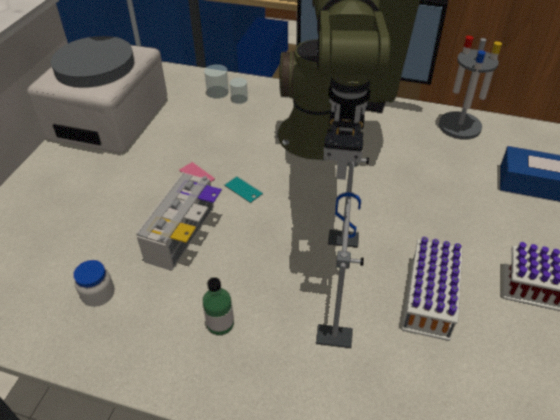

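```bash
python3 - <<'E'
from h import *
c=cams.camera("wrist")
f=c["frame"];m=blue(c,50);m[:, :250]=0;m[:,320:]=0;m[:140]=0;m[240:]=0
for r in range(150,230,8):
    x=np.nonzero(m[r])[0]
    if len(x):print(r,x.min(),x.max())
for p in[(282.5,190)]: print(atz(c,p,284))
print(proj(c,[[547,174,345],[547+3.2,198,284],[547,174,243]]))
for p in [(124,198),(492,194)]: print(atz(c,p,288))
# rail axis line: rod rows left/right
g=f.mean(axis=2)
for col in(180,240,340,420):
    print(col,g[180:215,col].astype(int).tolist())
E
```

```text
158 279 284
166 279 286
174 278 287
182 278 288
190 279 286
198 278 287
206 278 287
214 279 286
222 279 285
[545.59174628 206.00354289 284.        ]
[[278.93717292 261.0524797 ]
 [286.92527901 200.55622744]
 [279.01666983 214.06838301]]
[422.7101993  184.50337585 288.        ]
[710.38867523 225.54479779 288.        ]
180 [79, 91, 102, 106, 107, 108, 108, 107, 107, 108, 107, 108, 107, 105, 97, 91, 86, 84, 87, 90, 92, 92, 91, 87, 84, 84, 90, 102, 108, 108, 108, 108, 108, 109, 110]
240 [106, 106, 105, 107, 109, 109, 112, 110, 108, 107, 109, 106, 108, 103, 90, 83, 83, 84, 90, 96, 97, 94, 89, 87, 83, 83, 92, 103, 107, 112, 124, 128, 128, 138, 168]
340 [215, 215, 218, 220, 218, 218, 218, 219, 219, 219, 218, 217, 205, 168, 137, 140, 157, 174, 199, 218, 214, 195, 178, 162, 154, 177, 202, 212, 214, 212, 210, 209, 209, 211, 212]
420 [208, 217, 216, 219, 218, 216, 213, 213, 214, 217, 216, 208, 178, 142, 133, 147, 162, 176, 187, 191, 186, 177, 165, 153, 163, 196, 214, 217, 214, 211, 208, 209, 209, 209, 206]
```

```bash
python3 - <<'E'
from h import *
c=cams.camera("wrist");s=manip.read_state();w=s["eef_rot"][2];p=s["eef_pos"][:2]
tx=np.array([np.cos(w),np.sin(w)]);ty=np.array([np.sin(w),-np.cos(w)])
for q,z in[((240,199.8),275),((340,198.7),275),((180,200),275),((420,198.3),275),((282.5,200),284),((282,222),265)]:
    X=atz(c,q,z);d=X[:2]-p;print(q,X,d@tx,d@ty)
print(s["clock"])
E
```

```text
(240, 199.8) [512.3007616  191.57174737 275.        ] 19.082490164518248 -31.741892988790095
(340, 198.7) [593.75184315 203.22092148 275.        ] 19.94062511616884 50.53353194067831
(180, 200) [463.01360564 184.96061462 275.        ] 18.99737343988926 -81.47039159936905
(420, 198.3) [659.8344952  212.32365098 275.        ] 20.291414625840268 117.23925533125761
(282.5, 200) [546.60115708 198.15194007 284.        ] 21.10391269899696 3.125425763192558
(282, 222) [549.63320402 173.82417876 265.        ] -3.411353076961572 2.9382809627647535
3.0
```

```bash
python3 - <<'E'
from h import *
s=manip.read_state();print(s["eef_pos"],s["eef_rot"][2],s["joints"],s["wrist_force"])
E
```

```text
[546.27260803 176.82037958 345.17226578] 1.702423814762973 [2.49189829e-01 2.96801844e-01 1.22524648e+00 1.43722794e-04
 1.61961089e+00 1.17569344e-01] [-0.68513082 -0.33451026  0.44422899]
```

```bash
python3 -m pendant '[[[-0.4,0.3,0,0],[-0.4,0.3,2.5,0],[-0.4,0.3,5,0],[-0.4,0.3,7,0],[-0.4,0.3,7,0]]]'
python3 - <<'E'
from h import *
s=manip.read_state();print(s["clock"],s["eef_pos"],s["eef_rot"])
c=cams.camera("wrist");cv2.imwrite("pics/w2.png",c["frame"][:,:,::-1])
E
```

```text
clock: 3.5
eef_pos: [549.4, 172.1, 272.6]
eef_rot: [-3.137, 0.001, 1.701]
wrist_force: [0.4, -0.2, 0.2]
finger_gap: 32.9
3.5 [549.36674677 172.05468774 272.6284228 ] [-3.13711869e+00  5.11423663e-04  1.70133859e+00]
```

View pics/w2.png

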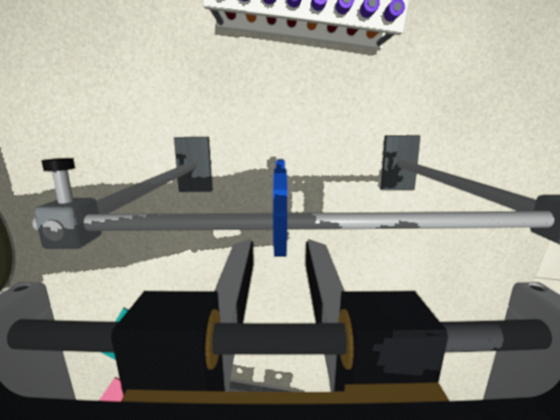

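```bash
python3 -m pendant '[[[0,0,1.5,0],[0,0,3,0],[0,0,4.3,0],[0,0,4.3,0],[0,0,4.3,0]]]'
python3 - <<'E'
from h import *
s=manip.read_state();print(s["clock"],s["eef_pos"],s["eef_rot"])
c=cams.camera("wrist");cv2.imwrite("pics/w3.png",c["frame"][:,:,::-1])
c=cams.camera("scene");crop(c,290,120,110,130,4.5,"pics/s3.png")
E
```

```text
clock: 4.05
eef_pos: [550.4, 172.1, 233.1]
eef_rot: [3.141, -0.0, 1.701]
wrist_force: [0.7, 0.2, -0.4]
finger_gap: 32.9
4.05 [550.39130698 172.08800389 233.11690647] [ 3.14073405e+00 -8.69745917e-05  1.70090867e+00]
```

View pics/w3.png

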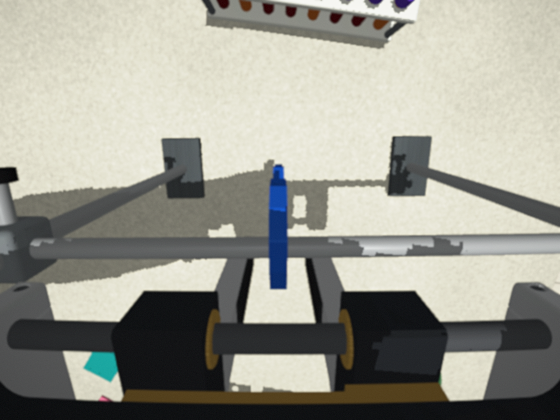

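View pics/s3.png

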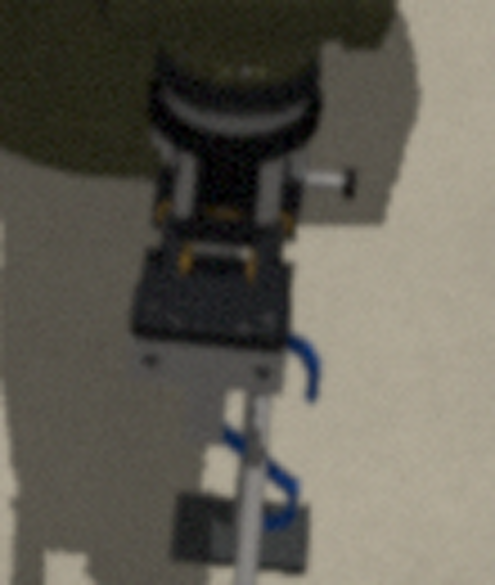

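```bash
python3 -m pendant '[[[0,0,0,0],[0,0,0,0],[0,0,0,0],[0,0,0,0],[0,0,0,0]]]' -1 35
python3 - <<'E'
from h import *
c=cams.camera("wrist");cv2.imwrite("pics/w4.png",c["frame"][:,:,::-1])
s=manip.read_state();w=s["eef_rot"][2];p=s["eef_pos"]
print(s["clock"],p,w,s["wrist_force"],s["moment"],s["finger_gap"])
tx=np.array([np.cos(w),np.sin(w)]);ty=np.array([np.sin(w),-np.cos(w)])
g=c["frame"].mean(axis=2)
for col in(180,380):print(g[225:270,col].astype(int).tolist())
for q in((180,248),(380,245)):
    d=atz(c,q,275)[:2]-p[:2];print(d@tx,d@ty)
E
```

```text
clock: 4.65
eef_pos: [550.1, 172.0, 232.3]
eef_rot: [3.141, -0.0, 1.701]
wrist_force: [-0.3, 1.0, 1.3]
finger_gap: 7.9
4.7 [550.16427934 171.96887518 232.29571102] 1.700796264685767 [ 0.81388895 -0.62155975  0.58015572] [-0.04500174  0.1115655  -0.02596393] 7.745549759976158
[110, 112, 112, 117, 119, 116, 113, 112, 113, 118, 121, 117, 103, 88, 81, 84, 85, 86, 86, 87, 89, 91, 93, 97, 97, 98, 97, 94, 96, 93, 92, 87, 84, 89, 127, 181, 216, 227, 227, 227, 224, 222, 224, 225, 224]
[223, 220, 218, 218, 216, 217, 219, 219, 218, 210, 182, 128, 105, 117, 131, 143, 150, 158, 166, 174, 187, 197, 206, 212, 209, 201, 195, 180, 143, 104, 82, 92, 148, 207, 223, 219, 218, 218, 219, 220, 221, 217, 215, 216, 220]
24.144745549353576 -45.26729137025464
25.55263331214525 46.80657711530742
```

View pics/w4.png

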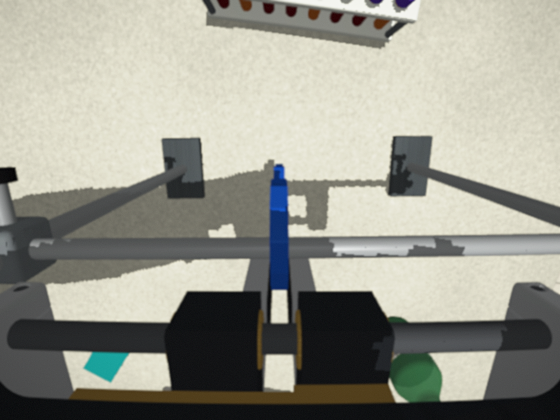

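```bash
python3 -m pendant '[[[0,0,-1,0],[0,0,-2,0],[0,0,-3.2,0],[0,0,-4.4,0],[0,0,-4.4,0]]]'
python3 -m pendant '[[[0,0,0,0],[-2,0,0,0],[-5,0,0,0],[-9,0,0,0],[-13,0,0,0]]]'
python3 - <<'E'
from h import *
c=cams.camera("wrist");cv2.imwrite("pics/w5.png",c["frame"][:,:,::-1])
c=cams.camera("scene");cv2.imwrite("pics/s5.png",c["frame"][:,:,::-1])
s=manip.read_state();print(s["eef_pos"],s["wrist_force"],s["finger_gap"])
E
```

```text
clock: 5.2
eef_pos: [550.6, 172.1, 278.6]
eef_rot: [3.138, -0.0, 1.701]
wrist_force: [0.1, -0.0, -0.4]
finger_gap: 7.7
clock: 5.7
eef_pos: [566.7, 41.9, 275.6]
eef_rot: [-3.141, -0.0, 1.702]
wrist_force: [0.9, -0.3, -0.4]
finger_gap: 7.8
[567.08950909  39.36018727 275.46401134] [ 0.64884905  1.19469099 -0.38598371] 7.715267721829057
```

View pics/w5.png

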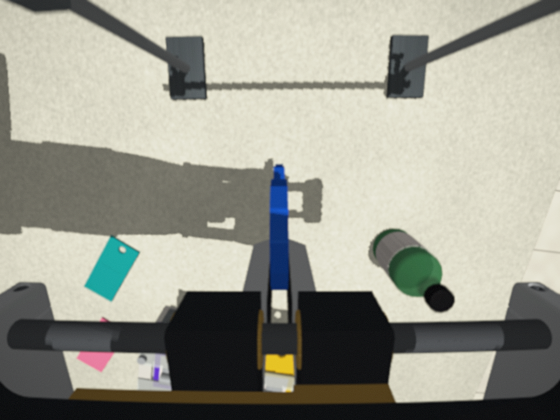

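View pics/s5.png

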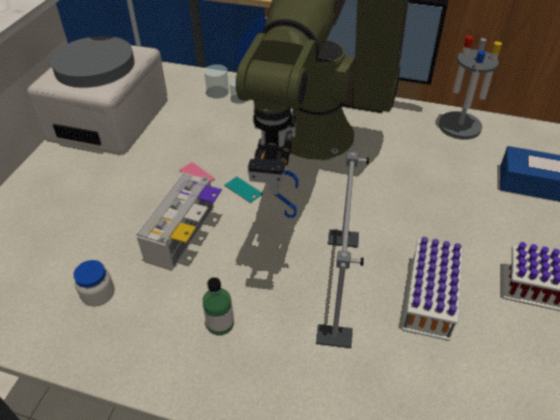

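```bash
python3 - <<'E'
from h import *
t=cams.camera("top");sc=cams.camera("scene")
cv2.imwrite("pics/t6.png",t["frame"][:,:,::-1])
f=cv2.cvtColor(t["frame"],cv2.COLOR_RGB2HSV)
def rect(c,lo,hi,roi,z):
    h=cv2.cvtColor(c["frame"],cv2.COLOR_RGB2HSV);x,y,w,hh=roi
    m=np.zeros(h.shape[:2],np.uint8);m[y:y+hh,x:x+w]=cv2.inRange(h,lo,hi)[y:y+hh,x:x+w]
    cs,_=cv2.findContours(m,cv2.RETR_EXTERNAL,cv2.CHAIN_APPROX_NONE);k=max(cs,key=cv2.contourArea)[:,0]
    W=np.array([atz(c,p,z)[:2] for p in k.astype(float)],np.float32)
    return cv2.minAreaRect(W),cv2.boundingRect(k)
print(rect(t,(115,80,30),(150,255,255),(345,235,26,35),104))
print(rect(t,(18,120,40),(35,255,255),(345,185,26,35),104))
# rear edge of organiser: gradient subpixel per row
g=cv2.GaussianBlur(cv2.cvtColor(t["frame"],cv2.COLOR_RGB2GRAY).astype(float),(0,0),1)
for x0,x1 in((395,406),(366,376)):
    P=[]
    for r in range(190,266,3):
        d=np.abs(np.diff(g[r,x0:x1]));i=d.argmax();P.append((x0+i+.5,r))
    print(P)
    W=np.array([atz(t,p,108)[:2] for p in P]);a=np.polyfit(W[:,0],W[:,1],1);res=W[:,1]-np.polyval(a,W[:,0])
    k=np.abs(res)<2;a=np.polyfit(W[k,0],W[k,1],1);print("slope",a,k.sum(),len(k))
E
```

```text
(((449.8200378417969, -176.04042053222656), (44.12931823730469, 52.709083557128906), 87.42056274414062), (354, 243, 17, 20))
(((594.8699340820312, -186.06011962890625), (39.0842170715332, 54.067073822021484), 86.85003662109375), (356, 191, 15, 20))
[(np.float64(399.5), 190), (np.float64(399.5), 193), (np.float64(399.5), 196), (np.float64(399.5), 199), (np.float64(399.5), 202), (np.float64(399.5), 205), (np.float64(399.5), 208), (np.float64(399.5), 211), (np.float64(399.5), 214), (np.float64(399.5), 217), (np.float64(399.5), 220), (np.float64(399.5), 223), (np.float64(399.5), 226), (np.float64(399.5), 229), (np.float64(398.5), 232), (np.float64(398.5), 235), (np.float64(399.5), 238), (np.float64(399.5), 241), (np.float64(399.5), 244), (np.float64(399.5), 247), (np.float64(399.5), 250), (np.float64(399.5), 253), (np.float64(398.5), 256), (np.float64(398.5), 259), (np.float64(398.5), 262), (np.float64(398.5), 265)]
slope [-7.18406939e-02 -2.45487139e+02] 24 26
[(np.float64(367.5), 190), (np.float64(371.5), 193), (np.float64(371.5), 196), (np.float64(371.5), 199), (np.float64(370.5), 202), (np.float64(370.5), 205), (np.float64(372.5), 208), (np.float64(371.5), 211), (np.float64(370.5), 214), (np.float64(366.5), 217), (np.float64(370.5), 220), (np.float64(370.5), 223), (np.float64(370.5), 226), (np.float64(370.5), 229), (np.float64(370.5), 232), (np.float64(371.5), 235), (np.float64(370.5), 238), (np.float64(370.5), 241), (np.float64(370.5), 244), (np.float64(371.5), 247), (np.float64(371.5), 250), (np.float64(370.5), 253), (np.float64(370.5), 256), (np.float64(370.5), 259), (np.float64(370.5), 262), (np.float64(369.5), 265)]
slope [-5.19230162e-02 -1.75339056e+02] 15 26
```

```bash
python3 - <<'E'
from h import *
s=manip.read_state();print(s["clock"],s["eef_pos"],s["eef_rot"])
go(452.1,-144.7,200,1.521)
E
```

```text
5.9 [566.85162348  42.62429908 275.64556004] [-3.14065971e+00 -2.74461279e-04  1.69930149e+00]
shift cm [-17.107 -13.781   7.565] roll 0.1783 dist 219.67778247952137
```

```bash
python3 -m pendant '[[[-3.4,-2.7,0,0.04],[-6.8,-5.5,0,0.08],[-10.2,-8.2,1,0.12],[-13.6,-11,3,0.15],[-16,-13,5,0.178]]]'
python3 -m pendant '[[[-1.1,-0.8,1.5,0],[-1.1,-0.8,2.5,0],[-1.1,-0.8,2.5,0],[-1.1,-0.8,2.5,0]]]'
cat >> h.py <<'E'
OX,OZ=24.4,26.7
def hooknow(s=None):
    s=s or manip.read_state();w=s["eef_rot"][2];p=s["eef_pos"]
    return p+np.array([OX*np.cos(w),OX*np.sin(w),OZ]),w-np.pi
def ov(n,roi,k,fn,hole=None):
    c=cams.camera(n);o,y=hooknow();x,yy,w,h=roi
    i=cv2.resize(c["frame"][yy:yy+h,x:x+w,::-1],None,fx=k,fy=k,interpolation=cv2.INTER_CUBIC);j=i.copy()
    for u,v in proj(c,hookw(o,y)): cv2.circle(j,(int((u-x+.5)*k),int((v-yy+.5)*k)),1,(0,255,255),-1)
    if hole is not None:
        for u,v in proj(c,[hole]): cv2.circle(j,(int((u-x+.5)*k),int((v-yy+.5)*k)),2,(0,0,255),-1)
    cv2.imwrite(fn,np.hstack([i,j]))
E
python3 - <<'E'
from h import *
s=manip.read_state();print(s["clock"],s["eef_pos"],s["eef_rot"],s["wrist_force"],s["moment"])
ov("scene",(150,120,100,110),4,"pics/s7.png",(451,-166.3,104))
c=cams.camera("wrist");cv2.imwrite("pics/w7.png",c["frame"][:,:,::-1])
E
```

```text
clock: 6.4
eef_pos: [457.7, -132.9, 225.7]
eef_rot: [3.141, 0.0, 1.522]
wrist_force: [0.6, -1.0, -0.5]
finger_gap: 7.6
clock: 6.8
eef_pos: [451.0, -142.0, 201.7]
eef_rot: [3.141, -0.0, 1.524]
wrist_force: [-0.1, -0.6, 0.5]
finger_gap: 7.6
6.8 [ 451.04864932 -142.00886712  201.65047882] [ 3.14120503e+00 -4.70441189e-05  1.52442137e+00] [-0.13648882 -0.58567315  0.4685348 ] [-0.05874316  0.08190784 -0.03943839]
```

View pics/s7.png

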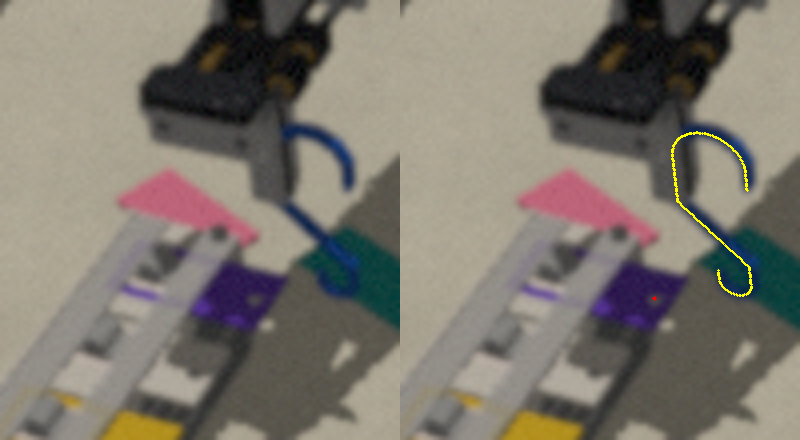

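View pics/w7.png

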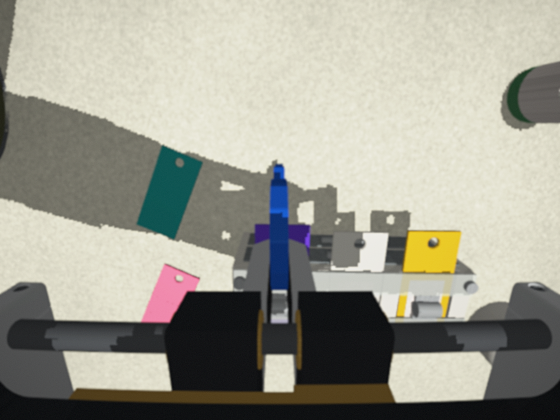

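```bash
python3 - <<'E'
from h import *
c=cams.camera("wrist");crop(c,220,150,260,160,3,"pics/w8.png")
s=manip.read_state();print(s["eef_pos"],s["eef_rot"])
t=cams.camera("top");crop(t,300,170,110,110,5,"pics/t8.png")
o,y=hooknow()
print(proj(c,[[450.5,-166.5,104]]))
E
```

```text
[ 450.94418738 -142.44406653  201.83425481] [3.14060063e+00 3.02301416e-04 1.52405589e+00]
[[279.13238357 237.06014758]]
```

View pics/w8.png

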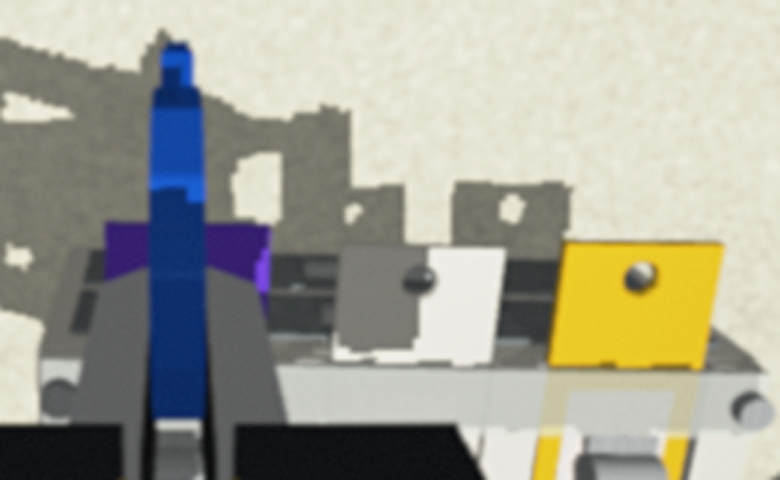

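View pics/t8.png

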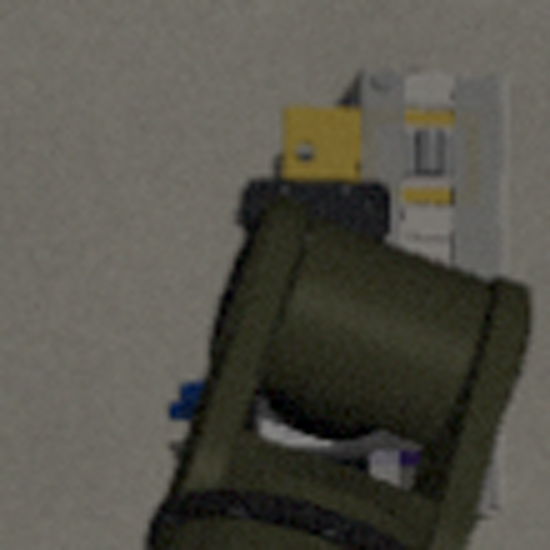

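```bash
python3 - <<'E'
from h import *
c=cams.camera("wrist");s=manip.read_state();w=s["eef_rot"][2];p=s["eef_pos"]
tx=np.array([np.cos(w),np.sin(w)]);ty=np.array([np.sin(w),-np.cos(w)])
for n,q in dict(pf=(188,222),pl=(105,222),pr=(271,222),wf=(424.5,247),wh=(420,280),yf=(644.5,242.5),yh=(640,277)).items():
    X=atz(c,((q[0]+.5)/3-.5+220,(q[1]+.5)/3-.5+150),104)
    d=X[:2]-p[:2];print(n,X,d@tx,d@ty)
print(p)
E
```

```text
pf [ 453.85561216 -153.48466629  104.        ] -10.628681581227788 3.696519229561203
pl [ 427.96703591 -152.24410192  104.        ] -10.612141383785401 -22.221758232501315
pr [ 479.75238215 -154.73607355  104.        ] -10.65566560676347 29.623493364192083
wf [ 528.10127146 -165.42688273  104.        ] -19.05117253111841 78.42332904148563
wh [ 526.97399033 -176.57323641  104.        ] -30.23832703108247 77.82371465686319
yf [ 598.71624205 -167.50138733  104.        ] -17.78842876635885 149.0574788483778
yh [ 598.38354485 -179.27414077  104.        ] -29.56375825347491 149.2811447723321
[ 450.66517837 -142.69326884  201.60969646]
```

```bash
python3 -m pendant '[[[0,0.32,1.5,0],[0,0.32,3,0],[0,0.32,4.6,0],[0,0.32,4.6,0],[0,0.32,4.6,0]]]'
python3 - <<'E'
from h import *
ov("scene",(150,120,100,110),4,"pics/s9.png",(453,-166,104))
c=cams.camera("wrist");crop(c,220,150,260,160,3,"pics/w9.png")
s=manip.read_state();print(s["clock"],s["eef_pos"],s["eef_rot"],s["wrist_force"],s["moment"])
E
```

```text
clock: 7.55
eef_pos: [453.7, -143.2, 155.8]
eef_rot: [3.141, 0.0, 1.523]
wrist_force: [-0.2, 0.1, 0.4]
finger_gap: 8.1
7.65 [ 453.91430968 -143.29878731  156.19463594] [3.14028218e+00 4.31571491e-04 1.52285689e+00] [-0.56167371 -0.13591347 -0.3201708 ] [-0.06431143  0.016379   -0.01694871]
```

View pics/s9.png

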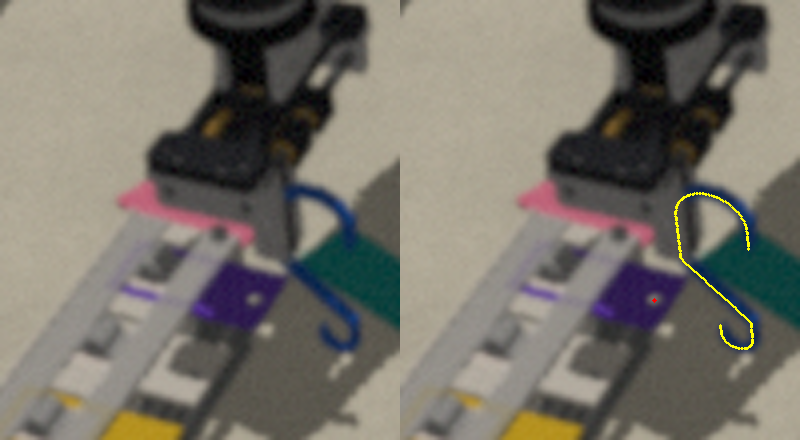

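View pics/w9.png

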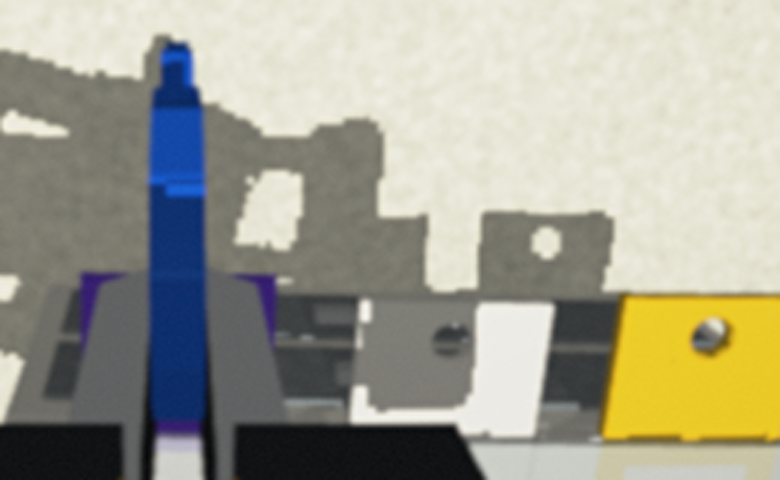

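```bash
cat >> h.py <<'E'
def fit2d(n,roi,th=25):
    from scipy.optimize import least_squares
    from scipy.spatial import cKDTree
    c=cams.camera(n);x,y,w,h=roi;m=np.zeros(c["frame"].shape[:2],bool)
    f=c["frame"].astype(int);hsv=cv2.cvtColor(c["frame"],cv2.COLOR_RGB2HSV)
    b=(hsv[...,0]>104)&(hsv[...,0]<122)&(hsv[...,1]>120);m[y:y+h,x:x+w]=b[y:y+h,x:x+w]
    ys,xs=np.nonzero(m);q=np.c_[xs,ys];o,yw=hooknow();H=hookw(o,yw);P=proj(c,H)
    use=hookpts()[:,2]<-40
    k=cKDTree(P)
    r=least_squares(lambda d:cKDTree(P+d).query(q)[0],[0,0],loss="soft_l1")
    return r.x,len(q),np.abs(r.fun).mean(),q,c
E
python3 - <<'E'
from h import *
d,n,e,q,c=fit2d("scene",(218,160,30,60));print(d,n,e)
o,y=hooknow();h=np.array([np.cos(y),np.sin(y),0]);g=np.array([-h[1],h[0],0])
p0=proj(c,[o])[0]
print("px per 5mm: h",proj(c,[o+5*h])[0]-p0,"g",proj(c,[o+5*g])[0]-p0,"z",proj(c,[o+[0,0,5]])[0]-p0)
m=np.zeros((420,560,3),np.uint8);m[q[:,1],q[:,0]]=255;cv2.imwrite("pics/m.png",cv2.resize(m[150:230,200:260],None,fx=6,fy=6))
E
```

```text
[ 0.6838134  -0.73653689] 135 0.626567209290371
px per 5mm: h [-1.85380987 -0.42615608] g [-0.79953939  1.26862522] z [-0.15856805 -1.52082979]
```

View pics/m.png

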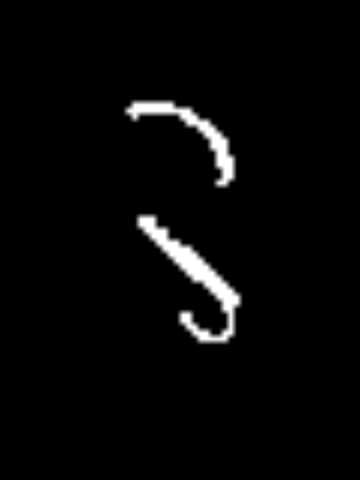

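```bash
python3 -m pendant '[[[-0.5,0,0,0],[-1.2,0,0,0],[-1.9,0,0,0],[-2.4,0,0,0],[-2.8,0,0,0]]]'
python3 -m pendant '[[[-0.4,0,0,0],[-0.8,0,0,0],[-1.2,0,0,0],[-1.5,0,0,0],[-1.5,0,0,0]]]'
python3 - <<'E'
from h import *
ov("scene",(150,120,100,110),4,"pics/s10.png",(453,-166,104))
c=cams.camera("wrist");crop(c,220,150,260,160,3,"pics/w10.png")
for i in range(3):
    cams.camera("top")
    s=manip.read_state();print(s["clock"],s["eef_pos"],s["eef_rot"],s["wrist_force"],s["moment"])
E
```

```text
clock: 8.2
eef_pos: [452.0, -171.8, 155.2]
eef_rot: [-3.142, 0.0, 1.522]
wrist_force: [0.6, 0.3, -0.5]
finger_gap: 8.0
clock: 8.7
eef_pos: [451.4, -186.5, 155.2]
eef_rot: [3.142, 0.0, 1.522]
wrist_force: [-0.3, -0.5, -0.5]
finger_gap: 7.7
8.85 [ 451.41599169 -186.06805861  155.21079588] [-3.14157041e+00  2.51433321e-06  1.52288156e+00] [-0.04474533 -0.51690528 -0.06855458] [-0.0277529   0.05758687 -0.05794257]
8.9 [ 451.40831208 -186.01491965  155.19397229] [-3.14153425e+00 -6.02398747e-05  1.52291509e+00] [ 0.44289821 -0.80004465  0.23016702] [-0.09733111  0.11205433  0.00520524]
8.95 [ 451.43299499 -186.03151993  155.25276953] [3.14153782e+00 9.57119204e-06 1.52294239e+00] [-0.78048503 -0.30216271 -0.12728084] [-0.05881467  0.1016967  -0.02652071]
```

View pics/s10.png

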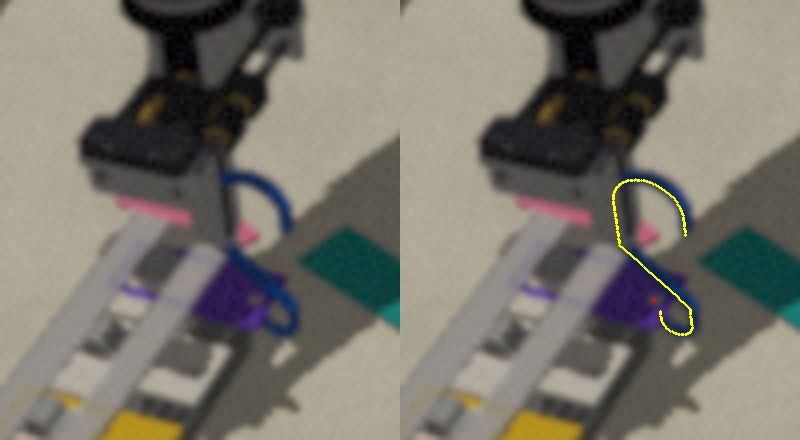

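View pics/w10.png

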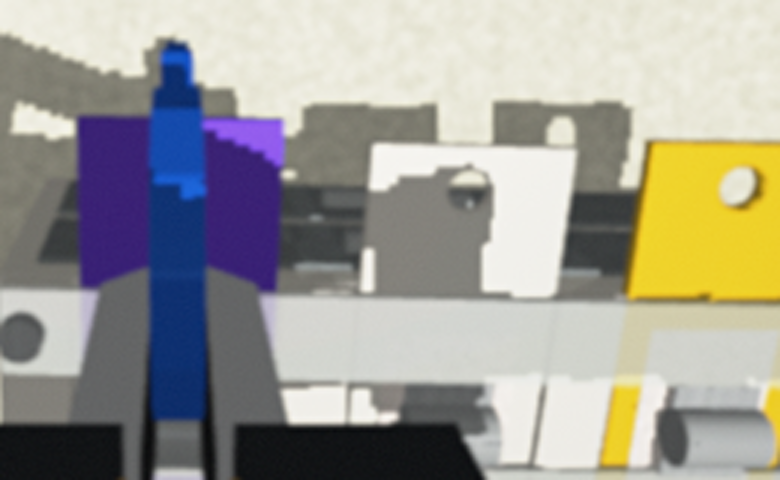

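```bash
python3 - <<'E'
from h import *
c=cams.camera("wrist");s=manip.read_state();w=s["eef_rot"][2];p=s["eef_pos"]
tx=np.array([np.cos(w),np.sin(w)]);ty=np.array([np.sin(w),-np.cos(w)])
F=lambda q:((q[0]+.5)/3-.5+220,(q[1]+.5)/3-.5+150)
for n,q in dict(pl=(78,118),pr=(284,119),wf=(474,146),wh=(468,188),yf=(754,141),yh=(740,187)).items():
    d=atz(c,F(q),104)[:2]-p[:2];print(n,d@tx,d@ty)
# hook: lower U outermost visible top (row 42) assume hook pt x -23.5 z -94
d=atz(c,F((176,42)),p[2]+OZ-88);d=d[:2]-p[:2];print("hook low",d[:2]@tx,d[:2]@ty)
o,y=hooknow();P=proj(c,hookw(o,y));print("model min row",P[:,1].min(), hookpts()[P[:,1].argmin()]," obs row",F((176,42))[1])
E
```

```text
pl 32.181003259179036 -24.562092454093783
pr 31.884469463042766 26.986244366224536
wf 24.93394912851006 75.4436158886616
wh 13.849964875153601 74.86217068621016
yf 26.321703070879757 148.20251363972713
yh 14.036372751844238 146.5565081403227
hook low 49.851158330253526 -0.04185075628518615
model min row 168.24765526559145 [-20.78863808  -0.         -96.14599354]  obs row 163.66666666666666
```

```bash
sed -i 's/OX,OZ=24.4/OX,OZ=26.0/' h.py; python3 -m pendant '[[[-0.2,0.07,0,0],[-0.5,0.07,0,0],[-0.5,0.07,0,0],[-0.5,0.07,0,0]]]'
python3 - <<'E'
from h import *
ov("scene",(190,150,70,80),5.7,"pics/s11.png",(453,-166,104))
c=cams.camera("wrist");crop(c,220,150,260,160,3,"pics/w11.png")
s=manip.read_state();print(s["clock"],s["eef_pos"],s["eef_rot"],s["wrist_force"],s["moment"])
E
```

```text
clock: 9.4
eef_pos: [451.8, -191.3, 155.2]
eef_rot: [-3.142, -0.0, 1.523]
wrist_force: [-0.5, 0.2, 0.2]
finger_gap: 7.6
9.5 [ 451.84033419 -191.17147739  155.17971475] [-3.14149122e+00 -3.29373162e-05  1.52275344e+00] [0.40033689 0.0405059  0.18468998] [-0.04055335  0.074761    0.0085991 ]
```

View pics/s11.png

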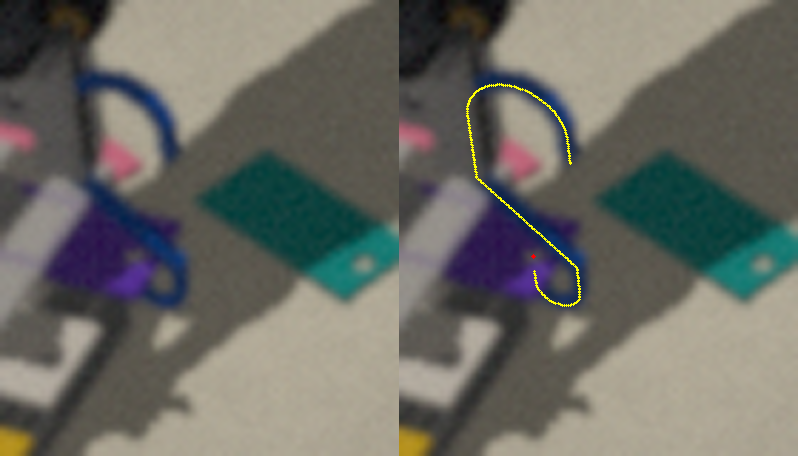

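View pics/w11.png

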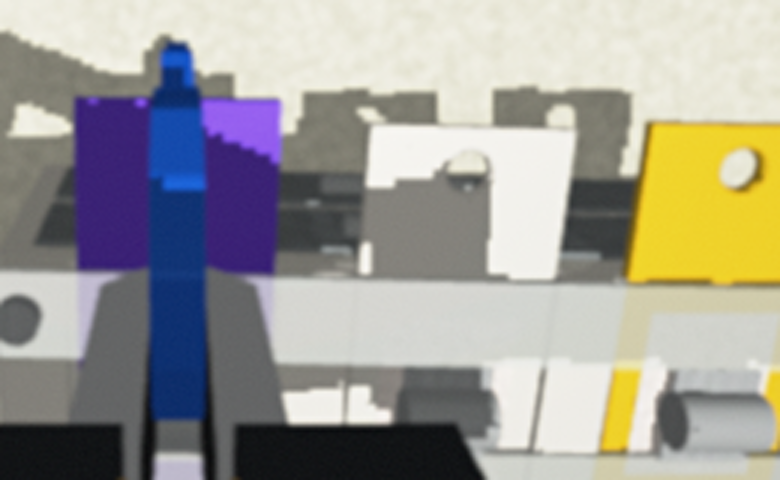

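```bash
cat > f.py <<'E'
from h import *
F=[]
for i in range(4):
    F.append(manip.read_state());cams.camera("top") if i<3 else 0
s=F[-1]
print("F",np.mean([a["wrist_force"] for a in F],0).round(2),"M",np.mean([a["moment"] for a in F],0).round(3),"p",s["eef_pos"].round(2),"t",s["clock"])
E
python3 f.py
python3 -m pendant '[[[0,0,-0.2,0],[0,0,-0.4,0],[0,0,-0.5,0],[0,0,-0.6,0],[0,0,-0.6,0]]]'; python3 f.py
python3 -m pendant '[[[0,0,-0.1,0],[0,0,-0.2,0],[0,0,-0.3,0],[0,0,-0.3,0]]]'; python3 f.py
```

```text
F [ 0.12  0.05 -0.26] M [-0.074  0.069 -0.001] p [ 451.86 -191.15  155.21] t 9.65
clock: 10.15
eef_pos: [451.9, -191.2, 161.4]
eef_rot: [3.141, 0.0, 1.523]
wrist_force: [1.3, 0.1, -0.2]
finger_gap: 7.7
F [ 0.4   0.1  -0.37] M [-0.048  0.06   0.011] p [ 451.86 -191.19  161.17] t 10.3
clock: 10.7
eef_pos: [451.9, -191.2, 164.4]
eef_rot: [3.141, 0.0, 1.523]
wrist_force: [-0.2, 0.5, -0.2]
finger_gap: 7.5
F [-0.24  0.01 -0.18] M [-0.064  0.078 -0.008] p [ 451.89 -191.18  164.22] t 10.85
```

```bash
python3 -m pendant '[[[0,0,-0.1,0],[0,0,-0.2,0],[0,0,-0.3,0],[0,0,-0.3,0]]]'; python3 f.py; python3 - <<'E'
from h import *
ov("scene",(190,150,70,80),5.7,"pics/s12.png",(453,-166,104))
E
```

```text
clock: 11.25
eef_pos: [451.9, -191.2, 167.4]
eef_rot: [3.141, 0.0, 1.523]
wrist_force: [0.3, 0.1, 0.2]
finger_gap: 8.0
F [-0.08 -0.17 -0.53] M [-0.037  0.08   0.001] p [ 451.85 -191.19  167.19] t 11.4
```

View pics/s12.png

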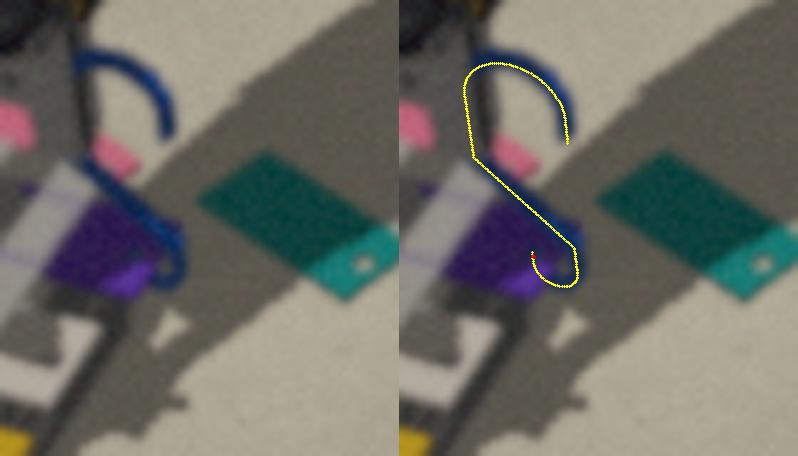

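```bash
python3 -m pendant '[[[0,0,-0.1,0],[0,0,-0.2,0],[0,0,-0.3,0],[0,0,-0.3,0]]]'; python3 f.py;  python3 -m pendant '[[[0,0,-0.1,0],[0,0,-0.2,0],[0,0,-0.2,0]]]'; python3 f.py
```

```text
clock: 11.85
eef_pos: [451.9, -191.2, 170.4]
eef_rot: [3.141, 0.0, 1.523]
wrist_force: [-0.4, 1.3, 0.2]
finger_gap: 8.0
F [-0.    0.31 -0.4 ] M [-0.103  0.074  0.029] p [ 451.85 -191.18  170.18] t 12.0
clock: 12.3
eef_pos: [451.9, -191.2, 172.4]
eef_rot: [3.141, 0.0, 1.523]
wrist_force: [0.2, -0.1, 0.3]
finger_gap: 7.7
F [ 0.09 -0.31 -0.25] M [-0.063  0.057 -0.026] p [ 451.86 -191.17  172.22] t 12.45
```

```bash
for i in 1; do python3 -m pendant '[[[0,0,-0.05,0],[0,0,-0.1,0],[0,0,-0.1,0]]]'|grep force; python3 f.py; done;  python3 -m pendant '[[[0,0,-0.05,0],[0,0,-0.1,0],[0,0,-0.1,0]]]'|grep force; python3 f.py
```

```text
wrist_force: [0.1, 0.4, -0.7]
F [-0.41  0.03 -0.18] M [-0.065  0.053  0.023] p [ 451.86 -191.16  173.2 ] t 12.9
wrist_force: [-0.3, 0.1, -0.7]
F [-0.14  0.11 -0.17] M [-0.125  0.062  0.008] p [ 451.85 -191.18  174.19] t 13.35
```

```bash
python3 -m pendant '[[[0,0,-0.05,0],[0,0,-0.1,0],[0,0,-0.1,0]]]'|grep force; python3 f.py
```

```text
wrist_force: [-0.8, -1.0, -1.2]
F [-0.21 -0.63 -1.11] M [-0.175  0.104  0.024] p [ 451.85 -191.18  175.17] t 13.8
```

```bash
python3 -m pendant '[[[0,0,-0.05,0],[0,0,-0.05,0],[0,0,-0.05,0]]]'|grep force; python3 f.py
```

```text
wrist_force: [-0.6, 0.6, -1.2]
F [-0.24 -0.03 -1.36] M [-0.165  0.104 -0.012] p [ 451.86 -191.17  175.68] t 14.25
```

```bash
python3 -m pendant '[[[0,0,-0.05,0],[0,0,-0.05,0],[0,0,-0.05,0]]]'|grep force; python3 f.py
```

```text
wrist_force: [0.6, 0.3, -0.7]
F [ 0.3  -0.19 -0.85] M [-0.189  0.072 -0.017] p [ 451.87 -191.17  176.2 ] t 14.7
```

```bash
python3 -m pendant '[[[0,0,-0.05,0],[0,0,-0.05,0],[0,0,-0.05,0]]]'|grep force; python3 f.py
```

```text
wrist_force: [-0.2, 0.3, -1.2]
F [-0.26 -0.32 -1.39] M [-0.165  0.069 -0.001] p [ 451.86 -191.17  176.71] t 15.15
```

```bash
python3 -m pendant '[[[0,0,-0.02,0],[0,0,-0.02,0]]]'|grep force; python3 f.py
```

```text
wrist_force: [0.2, 0.6, -1.4]
F [ 0.09  0.49 -1.56] M [-0.171  0.116 -0.007] p [ 451.87 -191.19  176.91] t 15.5
```

```bash
python3 -m pendant '[[[0,0,-0.02,0],[0,0,-0.02,0]]]'|grep force; python3 f.py
```

```text
wrist_force: [0.0, -0.6, -1.9]
F [-0.04 -0.14 -1.35] M [-0.135  0.072 -0.009] p [ 451.87 -191.19  177.11] t 15.85
```

```bash
python3 -m pendant '[[[0,0,-0.02,0],[0,0,-0.02,0]]]'|grep force; python3 f.py
```

```text
wrist_force: [-0.1, 0.3, -1.8]
F [-0.21  0.47 -1.68] M [-0.161  0.091  0.009] p [ 451.86 -191.17  177.3 ] t 16.2
```

```bash
python3 -m pendant '[[[0,0,-0.02,0],[0,0,-0.02,0]]]'|grep force; python3 f.py
```

```text
wrist_force: [0.2, -0.6, -2.2]
F [-0.16 -0.43 -2.09] M [-0.169  0.073  0.022] p [ 451.86 -191.19  177.49] t 16.55
```

```bash
python3 -m pendant '[[[0,0,-0.02,0],[0,0,-0.02,0]]]'|grep force; python3 f.py
```

```text
wrist_force: [-0.3, -0.6, -2.2]
F [-0.64 -0.19 -2.23] M [-0.184  0.092  0.005] p [ 451.85 -191.18  177.69] t 16.9
```

```bash
python3 -m pendant '[[[0,0,-0.02,0],[0,0,-0.02,0]]]'|grep force; python3 f.py
```

```text
wrist_force: [0.9, 0.6, -3.6]
F [ 0.13 -0.03 -3.31] M [-0.181  0.096  0.027] p [ 451.84 -191.16  177.88] t 17.25
```

```bash
python3 -m pendant '[[[0,0,-0.02,0],[0,0,-0.02,0]]]'|grep force; python3 f.py
```

```text
wrist_force: [-0.6, 0.5, -2.6]
F [-0.08  0.32 -2.81] M [-0.213  0.076  0.034] p [ 451.87 -191.17  178.08] t 17.6
```

```bash
python3 -m pendant '[[[0,0,-0.02,0],[0,0,-0.02,0]]]'|grep force; python3 f.py
```

```text
wrist_force: [-0.4, -0.1, -3.7]
F [-0.4  -0.22 -3.76] M [-0.202  0.076 -0.018] p [ 451.86 -191.16  178.3 ] t 17.95
```

```bash
python3 -m pendant '[[[0,0,-0.005,0],[0,0,-0.005,0],[0,0,-0.005,0],[0,0,-0.005,0],[0,0,-0.005,0]]]'|grep force; python3 f.py; python3 -m pendant '[[[0,0,0,0],[0,0,0,0],[0,0,0,0],[0,0,0,0],[0,0,0,0]]]'; python3 - <<'E'
from h import *
ov("scene",(190,150,70,80),5.7,"pics/s13.png",(453,-166,104))
c=cams.camera("wrist");cv2.imwrite("pics/w13.png",c["frame"][:,:,::-1])
E
python3 f.py
```

```text
wrist_force: [-0.8, -0.5, -4.2]
F [-0.41 -0.16 -3.67] M [-0.201  0.079  0.025] p [ 451.88 -191.18  178.39] t 18.6
clock: 19.1
eef_pos: [451.9, -191.2, 178.4]
eef_rot: [3.142, 0.0, 1.523]
wrist_force: [-0.1, 0.2, -3.2]
finger_gap: 7.6
F [-0.    0.07 -4.18] M [-0.198  0.082 -0.005] p [ 451.88 -191.19  178.39] t 19.35
```

View pics/s13.png

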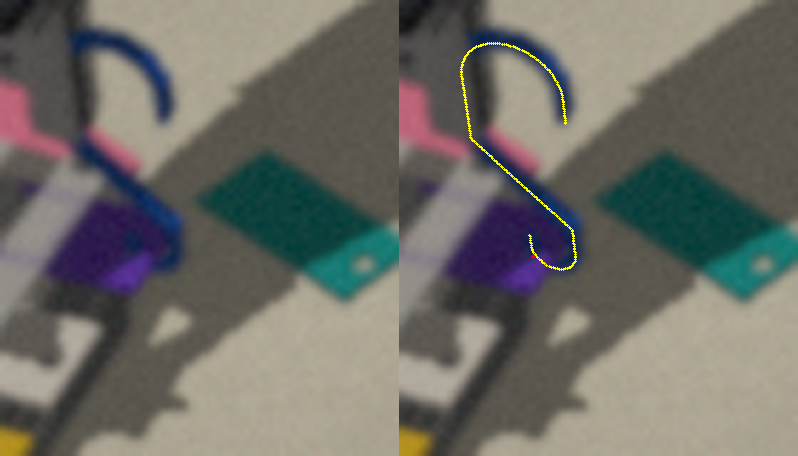

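View pics/w13.png

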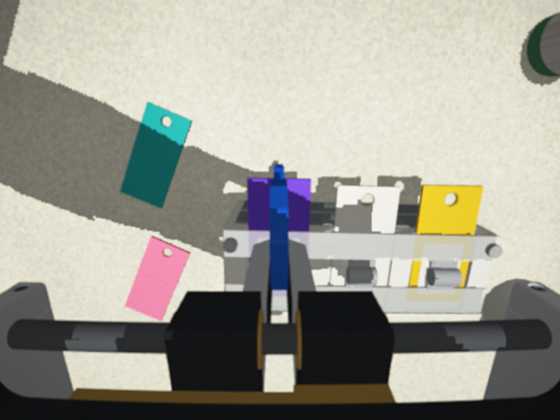

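```bash
python3 -m pendant '[[[0,0,0.05,0],[0,0,0.1,0],[0,0,0.1,0]]]'|grep force; python3 f.py; python3 -m pendant '[[[0.1,0,0,0],[0.3,0,0,0],[0.5,0,0,0],[0.7,0,0,0],[0.9,0,0,0]]]'; python3 f.py
```

```text
wrist_force: [0.4, -0.5, -2.6]
F [-0.39 -0.5  -2.7 ] M [-0.165  0.124  0.013] p [ 451.9  -191.21  177.43] t 19.8
clock: 20.3
eef_pos: [452.4, -182.2, 177.5]
eef_rot: [3.141, 0.0, 1.523]
wrist_force: [0.2, -1.9, -0.9]
finger_gap: 7.6
F [ 0.07 -1.95 -1.21] M [-0.7    0.087  0.007] p [ 452.37 -182.02  177.44] t 20.45
```

```bash
python3 -m pendant '[[[0.3,0,0,0],[0.6,0,0,0],[0.9,0,0,0],[1.2,0,0,0],[1.5,0,0,0]]]'; python3 f.py;  python3 - <<'E'
from h import *
ov("scene",(190,150,70,80),5.7,"pics/s14.png",(453,-166,104))
c=cams.camera("wrist");cv2.imwrite("pics/w14.png",c["frame"][:,:,::-1])
E
```

```text
clock: 20.95
eef_pos: [453.1, -166.9, 177.4]
eef_rot: [3.142, 0.0, 1.523]
wrist_force: [0.1, -3.2, -2.0]
finger_gap: 7.6
F [ 0.04 -2.1  -1.04] M [-0.532  0.103 -0.022] p [ 453.05 -166.88  177.37] t 21.1
```

View pics/s14.png

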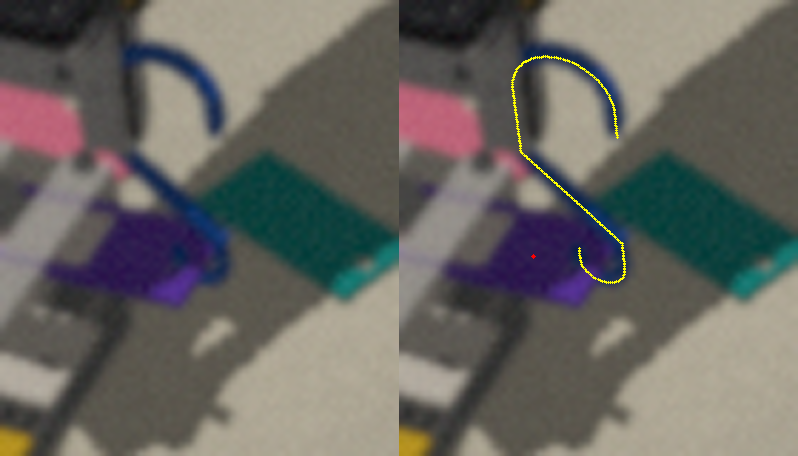

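View pics/w14.png

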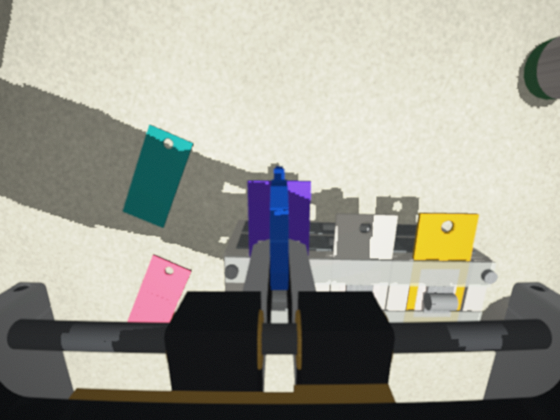

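```bash
python3 -m pendant '[[[0.3,0,0,0],[0.6,0,0,0],[0.9,0,0,0],[1.2,0,0,0],[1.5,0,0,0]]]'|grep force; python3 f.py;python3 -m pendant '[[[0.3,0,0,0],[0.6,0,0,0],[0.9,0,0,0],[1.2,0,0,0],[1.5,0,0,0]]]'|grep force; python3 f.py
```

```text
wrist_force: [0.2, -0.7, 0.1]
F [-0.22 -0.09 -0.67] M [-0.093  0.097 -0.026] p [ 453.75 -151.92  177.34] t 21.85
wrist_force: [1.4, -0.2, -0.4]
F [ 0.44  0.03 -0.92] M [-0.083  0.055  0.008] p [ 454.46 -137.04  177.37] t 22.5
```

```bash
python3 -m pendant '[[[0.3,0,0,0],[0.6,0,0,0],[0.9,0,0,0],[1.2,0,0,0],[1.4,0,0,0]]]'|grep force; python3 f.py; python3 - <<'E'
from h import *
ov("scene",(190,150,70,80),5.7,"pics/s15.png",(453,-166,104))
E
```

```text
wrist_force: [0.2, -0.7, -1.3]
F [ 0.37  0.28 -0.91] M [-0.104  0.068  0.016] p [ 455.12 -123.08  177.35] t 23.15
```

View pics/s15.png

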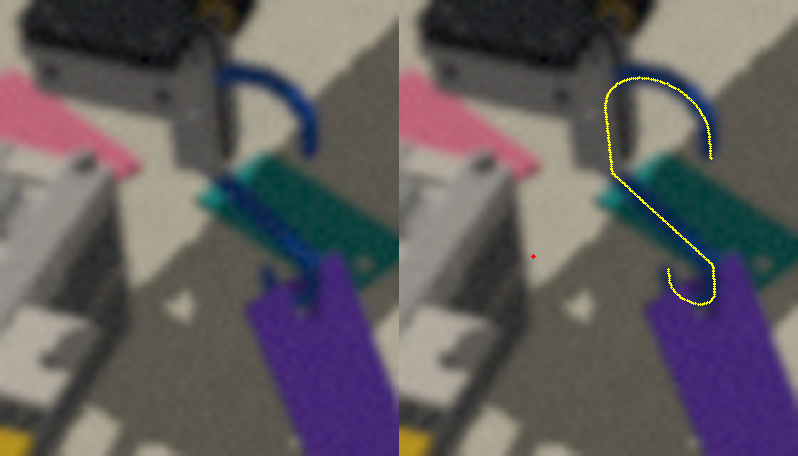

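```bash
python3 -m pendant '[[[0,0,-1,0],[0,0,-2.5,0],[0,0,-4,0],[0,0,-5.5,0],[0,0,-7,0]]]'; python3 -m pendant '[[[0,0,-1,0],[0,0,-2,0],[0,0,-2.8,0],[0,0,-3,0],[0,0,-3,0]]]';python3 f.py; python3 - <<'E'
from h import *
ov("scene",(190,100,100,120),4,"pics/s16.png")
c=cams.camera("wrist");cv2.imwrite("pics/w16.png",c["frame"][:,:,::-1])
E
```

```text
clock: 23.7
eef_pos: [455.1, -123.4, 248.8]
eef_rot: [3.141, 0.0, 1.523]
wrist_force: [-0.0, 0.6, -1.4]
finger_gap: 8.0
clock: 24.2
eef_pos: [455.1, -123.3, 277.3]
eef_rot: [-3.141, -0.0, 1.523]
wrist_force: [0.9, 0.6, -1.0]
finger_gap: 7.7
F [ 0.17 -0.01 -0.97] M [-0.066  0.077 -0.025] p [ 455.01 -123.2   276.88] t 24.35
```

View pics/s16.png

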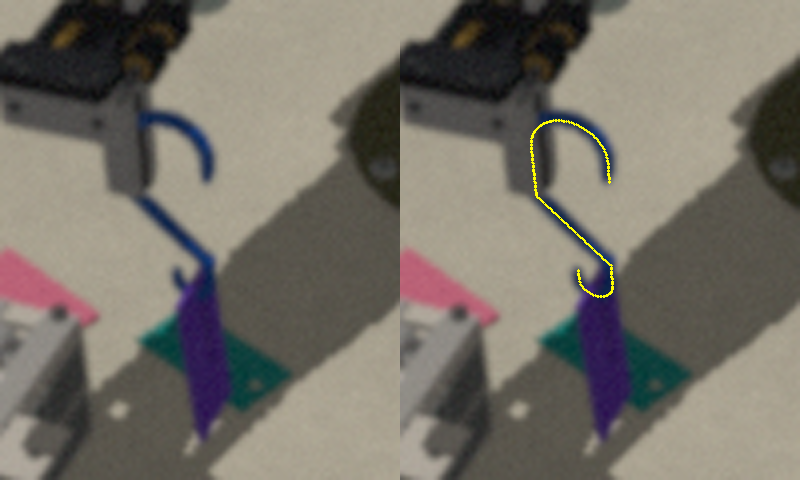

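View pics/w16.png

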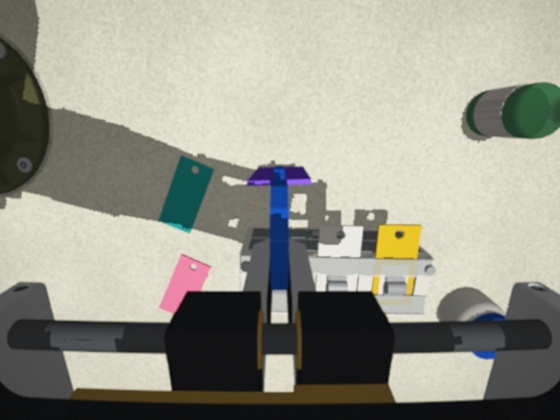

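```bash
python3 - <<'E'
from h import *
t=cams.camera("top");print(atz(t,(309,150),80))
s=manip.read_state();print(s["eef_pos"],s["eef_rot"])
go(564.4,63,280,1.705)
E
```

```text
[750.52266531 -42.43840895  80.        ]
[ 455.0349433  -123.23973567  277.04528677] [-3.14099765e+00 -1.34426242e-04  1.52277382e+00]
shift cm [19.127 10.03  -0.295] roll -0.1822 dist 215.97674589727828
```

Bottle is well off the path.

```bash
python3 -m pendant '[[[0.6,0.3,-0.1,-0.01],[1.8,1,-0.2,-0.03],[3.5,1.9,-0.3,-0.05],[5.5,2.9,-0.3,-0.07],[7.5,3.9,-0.3,-0.09]]]' |grep eef; python3 -m pendant '[[[2,1,0,-0.02],[4,2.1,0,-0.04],[6,3.2,0,-0.06],[8,4.2,0,-0.08],[9.6,5.1,0,-0.09]]]'|grep eef;  python3 -m pendant '[[[1.2,0.65,0,0],[1.7,0.9,0,0],[1.9,1,0,0],[1.9,1,0,0]]]'|grep eef; python3 f.py; python3 - <<'E'
from h import *
c=cams.camera("wrist");cv2.imwrite("pics/w17.png",c["frame"][:,:,::-1])
c=cams.camera("scene");cv2.imwrite("pics/s17.png",c["frame"][:,:,::-1])
E
```

```text
eef_pos: [498.4, -48.5, 280.4]
eef_rot: [3.141, -0.0, 1.615]
eef_pos: [545.1, 50.2, 280.3]
eef_rot: [-3.142, -0.0, 1.706]
eef_pos: [551.9, 67.9, 280.4]
eef_rot: [-3.142, 0.0, 1.703]
F [ 0.1   0.12 -0.96] M [-0.126  0.049 -0.003] p [551.92  67.48 280.52] t 26.05
```

View pics/w17.png

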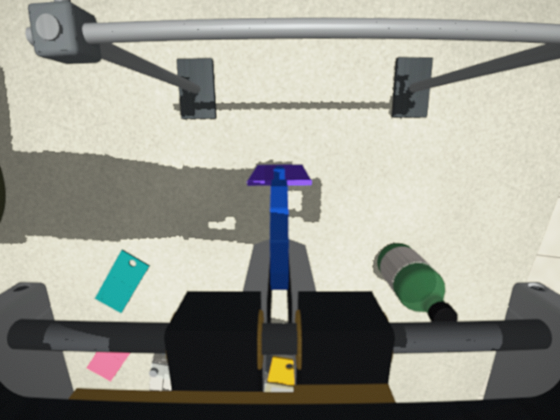

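View pics/s17.png

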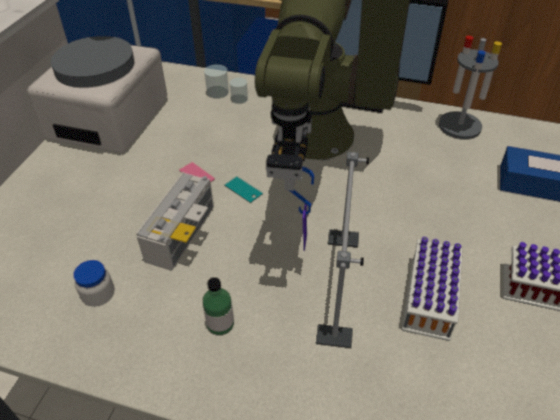

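```bash
python3 -m pendant '[[[0.6,0.2,0,0],[2,0.6,0,0],[3.8,1.2,0,0],[5.6,1.2,0,0],[7,1.2,0,0]]]' |grep -E "eef_pos|force"; python3 -m pendant '[[[1.2,0,0,0],[2.2,0,0,0],[2.9,0,0,0],[3.3,0,0,0],[3.3,0,0,0]]]'|grep -E "eef|force"; python3 f.py; python3 - <<'E'
from h import *
c=cams.camera("wrist");cv2.imwrite("pics/w18.png",c["frame"][:,:,::-1])
ov("scene",(290,120,100,140),4,"pics/s18.png")
E
```

```text
eef_pos: [554.6, 140.8, 280.2]
wrist_force: [-0.2, 1.4, -0.8]
eef_pos: [550.3, 171.9, 280.3]
eef_rot: [-3.142, 0.0, 1.703]
wrist_force: [-0.5, 0.3, -0.2]
F [-0.52  0.06 -0.64] M [-0.069  0.052  0.012] p [550.45 171.29 280.36] t 27.3
```

View pics/w18.png

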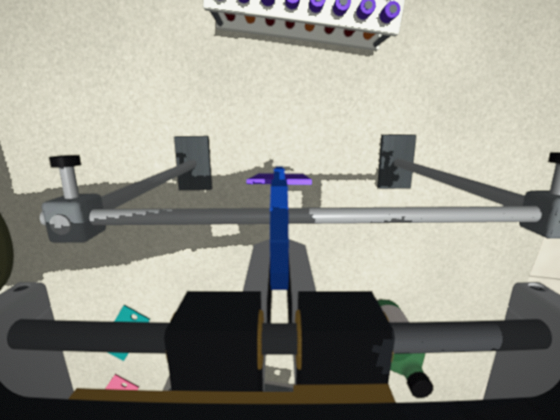

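View pics/s18.png

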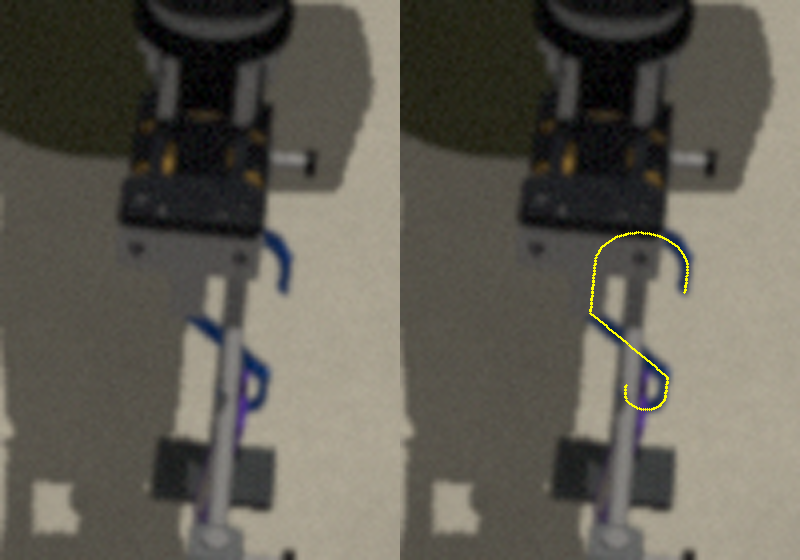

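```bash
python3 -m pendant '[[[0,0,0.8,0],[0,0,1.8,0],[0,0,2.6,0],[0,0,3.3,0],[0,0,3.6,0]]]' |grep -E "eef_pos|force"; python3 f.py; python3 -m pendant '[[[0,0,0.2,0],[0,0,0.4,0],[0,0,0.6,0],[0,0,0.7,0],[0,0,0.7,0]]]'|grep -E "eef_pos|force"; python3 f.py; python3 - <<'E'
from h import *
c=cams.camera("wrist");cv2.imwrite("pics/w19.png",c["frame"][:,:,::-1])
ov("scene",(290,120,100,140),4,"pics/s19.png")
E
```

```text
eef_pos: [550.1, 171.6, 243.2]
wrist_force: [-0.0, -0.0, -0.9]
F [ 0.04 -0.19 -0.91] M [-0.088  0.035  0.008] p [550.37 171.7  244.34] t 28.05
eef_pos: [550.3, 171.7, 237.2]
wrist_force: [0.6, -0.6, -1.1]
F [ 0.06  0.18 -1.05] M [-0.062  0.059  0.016] p [550.39 171.67 237.45] t 28.7
```

View pics/w19.png

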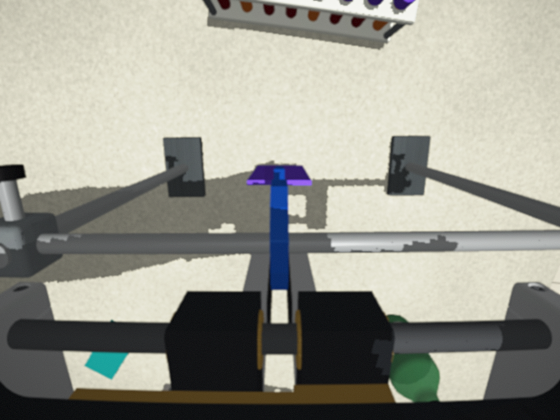

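View pics/s19.png

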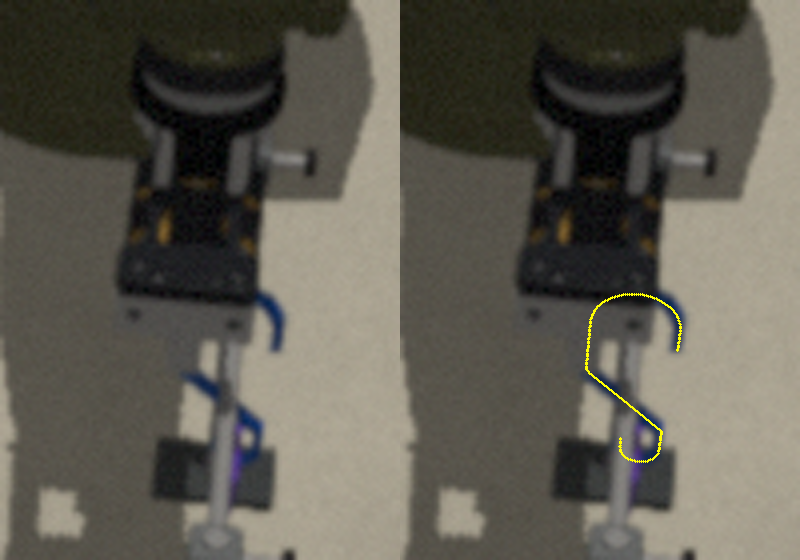

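Lower in 1 mm steps, feeling for the rail.

```bash
python3 -m pendant '[[[0,0,0.1,0],[0,0,0.2,0],[0,0,0.3,0],[0,0,0.3,0]]]'|grep force; python3 f.py; python3 -m pendant '[[[0,0,0.05,0],[0,0,0.1,0],[0,0,0.1,0]]]'|grep force; python3 f.py
```

```text
wrist_force: [0.4, 1.0, -1.0]
F [-0.09  0.59 -1.12] M [-0.1    0.032  0.007] p [550.37 171.68 234.4 ] t 29.35
wrist_force: [-0.7, -0.0, -0.1]
F [-0.37  0.01 -0.83] M [-0.106  0.028  0.008] p [550.37 171.68 233.39] t 29.8
```

```bash
python3 -m pendant '[[[0,0,0.05,0],[0,0,0.1,0],[0,0,0.1,0]]]'|grep force; python3 f.py
```

```text
wrist_force: [0.3, 0.5, 1.2]
F [-0.21  0.04  1.51] M [-0.06   0.094 -0.012] p [550.43 171.69 232.56] t 30.25
```

```bash
python3 -m pendant '[[[0,0,-0.02,0],[0,0,-0.02,0]]]'|grep force; python3 -m pendant '[[[0,0,0,0],[0,0,0,0],[0,0,0,0],[0,0,0,0]]]' -0.75 ; python3 -m pendant '[[[0,0,0,0],[0,0,0,0],[0,0,0,0]]]' -0.4; python3 - <<'E'
from h import *
c=cams.camera("wrist");cv2.imwrite("pics/w20.png",c["frame"][:,:,::-1])
ov("scene",(290,120,100,140),4,"pics/s20.png")
E
```

```text
wrist_force: [0.0, 0.5, 0.7]
clock: 30.85
eef_pos: [550.4, 171.7, 232.5]
eef_rot: [-3.141, 0.0, 1.703]
wrist_force: [-0.0, 0.3, 0.3]
finger_gap: 11.6
clock: 31.15
eef_pos: [550.4, 171.7, 232.5]
eef_rot: [-3.142, 0.0, 1.703]
wrist_force: [0.3, 0.4, 0.7]
finger_gap: 27.8
```

View pics/w20.png

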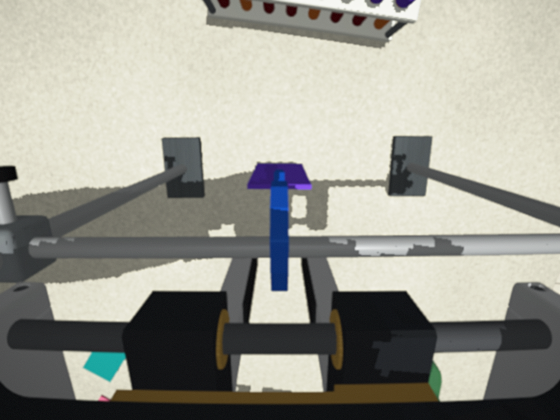

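View pics/s20.png

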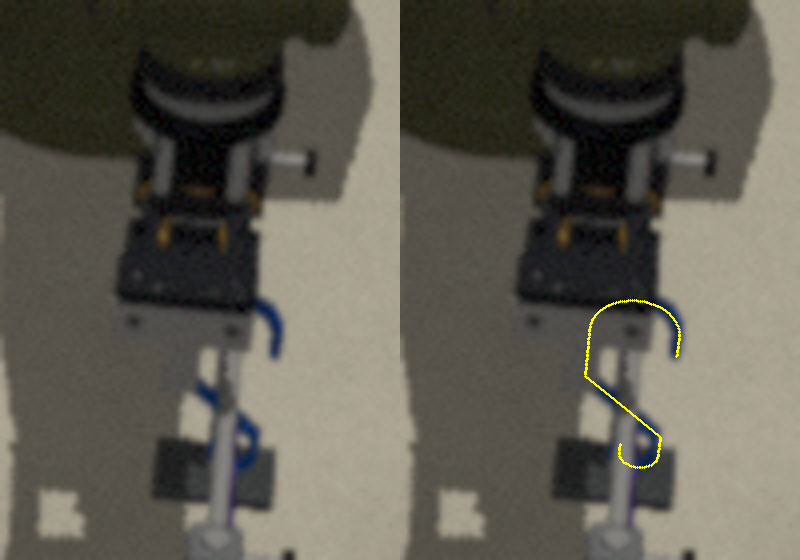

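```bash
python3 -m pendant '[[[0,0,0,0],[0,0,0,0],[0,0,-0.5,0],[0,0,-1.5,0],[0,0,-3,0]]]' -0.1|grep -E "force|gap"; python3 -m pendant '[[[0,0,-2,0],[0,0,-4,0],[0,0,-6.5,0],[0,0,-9,0],[0,0,-9,0]]]'|grep -E "pos|force"; python3 -m pendant '[[[-3,0,0,0],[-7,0,0,0],[-11,0,0,0],[-14,0,0,0],[-14,0,0,0]]]'|grep -E "pos|force"; python3 - <<'E'
from h import *
c=cams.camera("wrist");cv2.imwrite("pics/w21.png",c["frame"][:,:,::-1])
c=cams.camera("scene");crop(c,290,130,100,140,4,"pics/s21.png");cv2.imwrite("pics/s21f.png",c["frame"][:,:,::-1])
E
```

```text
wrist_force: [0.0, -0.2, -0.4]
finger_gap: 42.1
eef_pos: [550.8, 171.8, 357.0]
wrist_force: [-0.7, -0.5, 0.1]
eef_pos: [568.9, 29.9, 352.3]
wrist_force: [-0.8, 0.1, -0.1]
```

View pics/w21.png

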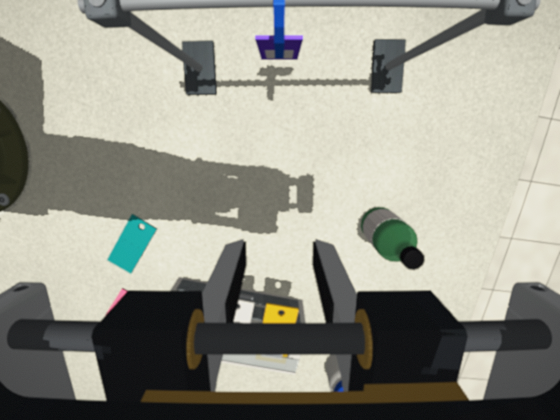

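View pics/s21.png

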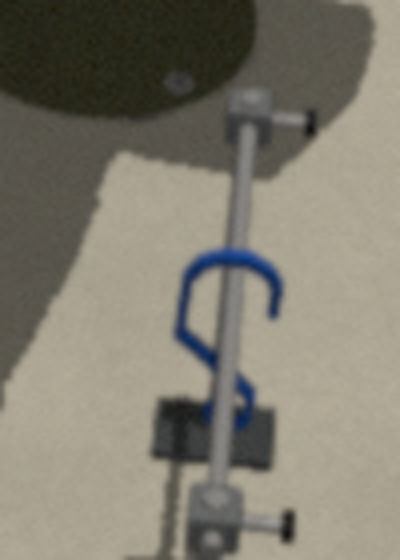

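View pics/s21f.png

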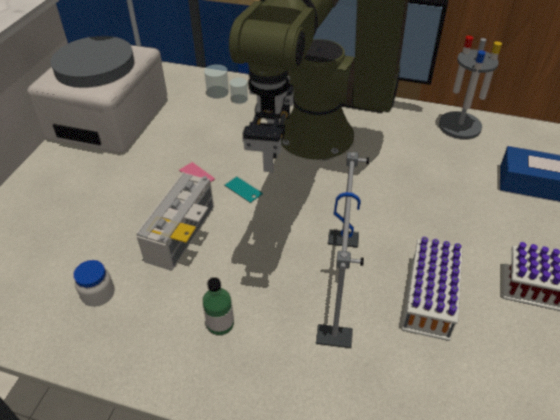

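```bash
for i in 1 2 3; do python3 -m pendant '[[[0,0,0,0],[0,0,0,0],[0,0,0,0],[0,0,0,0],[0,0,0,0]]]'|grep clock; done; python3 - <<'E'
from h import *
c=cams.camera("wrist");a=c["frame"][0:150,180:400,::-1]
t=cams.camera("top");b=t["frame"][170:290,180:300,::-1]
a=cv2.resize(a,None,fx=2,fy=2);b=cv2.resize(b,None,fx=2.5,fy=2.5);cv2.imwrite("pics/f.png",np.hstack([a,b]))
E
```

```text
clock: 33.35
clock: 33.85
clock: 34.35
```

View pics/f.png

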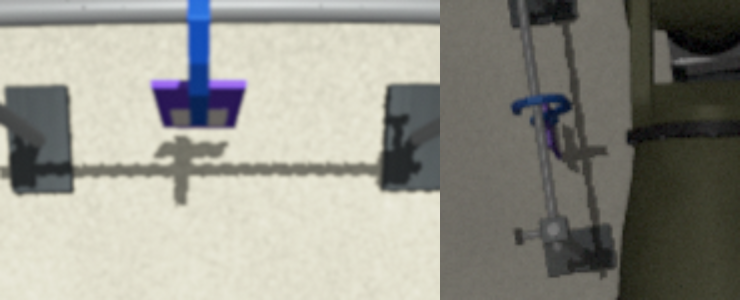

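The hook hangs on the rail between the posts with the purple tag hanging still from its lower U, and the gripper is clear.

```bash
python3 -c "
from cell import manip
print(manip.sign_off(), manip.read_state()['clock'])"
```

```text
the job is handed in; nothing more can be done
the job is handed in; nothing more can be done
```

The purple tag now hangs on the rail from the blue S-hook, between the posts. I handed the job in at about 34.5 s of the 72 s allowed.

- **Taking the hook off:** I gripped the shank at 35 N, lifted it about 44 mm and drew it off the rail.
- **Bearing up on the tag:** The lower end came up through the purple tag's hole with the tag still in its slot. I felt first contact, then the spring yielding at 1–2 N, then the stop. I held it at about 3.5–4 N for more than 1 s, with no force reading above about 4.2 N.
- **Drawing it out and hanging it:** I eased off 1 mm and drew the tag out with about 2–3 N of drag. It came free sooner than expected: the drag had already gone by about 40 mm of travel, against the 75 mm stated. The next picture showed it on the hook, and the wrist load was about right for its 65 g. I did not see the moment it swung free. At that height its lower end was only about 4 mm above the bench by my estimate, so it may have brushed it.
- **Setting it down:** The hook met the rail with about 2.4 N, which I eased before letting go.

**Last checks:** After 1.5 s of settling, the wrist and top cameras showed the hook over the rail and the tag hanging from it, with the gripper well clear. In the scene camera the tag is hidden behind the rod and post, so that view could not confirm it. The other tags, the rack and the bottle look unmoved.

**Disagreement:** The cameras differed by about 2 mm on where the hook sat in the grip. I took that into account when lining up with the hole, and the tip went in without measurable contact.

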